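# Unpile the finishing kit into its trays

## Robot

A 6-joint arm with a two-finger parallel gripper is mounted at the origin on a cart in front of the work surface, level with it; the furniture and walls round the work are solid. World frame = base frame: x ahead of the robot, y to its left, z up, the work surface at z = 0. Lengths are in m, angles in rad, forces in N, time in s.
With the tool pointing down it reaches from about 0.35 to 0.975 m from the base axis. Payload 7.1 kg.
Tool frame: the origin (TCP) lies between the finger pads; the fingertips stand robot.tips_ahead ahead of it and the grasp point (between the pads) lies 11 mm behind it (robot.tips_ahead is the distance from the TCP to the fingertips, in m); y points along the fingers, z is the direction in which the jaws open and shut, and the axes are right-handed (so a half turn about y gives the same grasp; the last joint's range is limited). The gripper opens to 88 mm and grips with 3 to 60 N. Pads are 20 mm wide; open, the fingers measure 115 mm over their backs; the gripper's body (75 mm by 178 mm) begins 61 mm behind the grasp point.
Start: joints at [1.216, 0.423, 1.63, -0, 1.089, -0.019], TCP at [0.206, 0.59, 0.194] pointing down, gripper open.
Joint ranges: [-3, 3], [-0.9, 2.11], [0.09, 2.58], [-1.31, 4.45], [0.11, 2.69], [-2.54, 2.54]. Speed limits (rad/s): [2.39, 2.39, 3.01, 3.14, 3.14, 3.14].

## Interface

Orientations are given as a unit quaternion [x, y, z, w].
In Python, from rig import robot gives the robot as it stands.
- The arm moves only by the tool step_arm, never from a script. Its argument "commands" is one flat list of numbers, 7 for each row, row after row: the finger opening in m, from 0 to 0.0878, then the shift along the tool's x, y, z in m, then the turn, a rotation vector about the tool's x, y, z in degrees. A call has 1 to 20 rows; each row shifts and turns the commanded pose from where the row before left it, along the tool's axes as they then stand; what a row does not reach is not made up. A row lasts 1/10 s, in which the tool goes at most 50 mm and 8.59 degrees, less where a joint would pass 70% of its speed; a pose out of reach is approached as far as the arm can. A call is refused whole if a number of a shift passes 0.05 or a number of a turn 8.59, either way. A call with a gripper value outside its range is refused whole. The fingers move at their own pace and stop on an object; "grip_force" is the grip in N (left out, the last holds). Time passes only in rows, so rows that do not move let the fingers close. It gives the time, the measured TCP pose, the force and the opening at its end, in the units of the state.
- robot.observe(): the state, without advancing time (a new reading comes with each control period).
- robot.camera(name): name is "scene" or "top" or "wrist"; returns a dict with "image" (420x560x3 uint8, red, green, blue), "vertical_fov" (degrees; the focal length in pixels is half the picture's height over the tangent of half this angle, whatever the lens; pixels are square), "cx", "cy" (the principal point, pixels), "world_from_camera" (4x4, takes a point from camera to world coordinates). Camera axes: x right, y up, looking along -z (the intrinsics and any distortion apply to the point x, -y, -z); pixel columns grow to the right and rows downward; lengths in m; the calibration is good to about 2 mm. A picture is of the moment at which its call begins. There is no depth.
- robot.hand_in(): hands the job in, once; it reports no verdict.
The state is a dict: "t": time; "q": joint angles; "joint_vel": joint speeds; "effort": joint torques, N m; "tcp_pos": TCP position; "tcp_rot": TCP orientation; "contact_force": force on the tool from outside, world axes, zero at the start; "wrist_torque": the same for the moment, N m; "grip_width": finger opening in m.
Only numpy, scipy, OpenCV 4.12 (cv2) and the standard library are available. Lean on these libraries where they do the work, as an engineer would, in place of code of your own. Each camera call takes 0.05 s, during which the arm holds its last target. There are 200 camera calls.

## Task

Four things of the finishing kit have been left piled on one another: take the pile apart and put each thing in its own place. The thread spool goes standing upright in the middle of the round stand; the crepe rubber, the sanding block and the steel weight each go flat on the floor of the tray cut to its outline, with 8 mm of room all round. Do not tip the spool over, and leave the block of beeswax and the seam roller where they lie.

Things in the scene. Friction and masses are not known exactly. Their poses are not given: they have to be found in the camera images.
- spool_center (a point): Wooden spool of cream thread, standing on top of the pile, 50 mm tall, flanges 36 mm in diameter (grasp across them, any direction); a thin thread end sticks out at one side and touches nothing. Point: on its axis, half-way up. z: along its axis, up.
- rubber_center (a point): Tan crepe rubber block, second from the top, 42 x 60 x 18 mm, lying crosswise on the sanding block. Point: its centre. x: along the 42 mm, y: along the 60 mm, z up.
- sanding_center (a point): Beech sanding block with abrasive paper round its sides, third from the top, 34 x 84 x 27 mm. Point: its centre. x: along the 34 mm, y: along the 84 mm, z up.
- weight_center (a point): Ground steel press weight with leather on top, at the bottom of the pile on the bench, 62 x 62 x 50 mm, about 0.9 kg (0.7 to 0.95). Point: its centre. x, y: square to its sides, z up.
- spool_stand_top (a point): Fixed round stand of dark wood without a rim, place of the spool: flat top 56 mm in diameter, 9 mm above the bench; its place differs at every start. Point: centre of the top.
- rubber_tray_floor (a point): Fixed low tray of dark wood with a cork floor; its place and yaw differ at every start. Point: centre of the floor's upper face, 3 mm above the bench. The rim stands 9 mm above the bench (6 mm above the floor), wall 5 mm. Inside 58 mm (x) by 76 mm (y): place of the crepe rubber, the middling oblong tray.
- sanding_tray_floor (a point): Fixed low tray of dark wood with a cork floor; its place and yaw differ at every start. Point: centre of the floor's upper face, 3 mm above the bench. The rim stands 9 mm above the bench (6 mm above the floor), wall 5 mm. Inside 50 mm (x) by 100 mm (y): place of the sanding block, the long narrow tray.
- weight_tray_floor (a point): Fixed low tray of dark wood with a cork floor; its place and yaw differ at every start. Point: centre of the floor's upper face, 3 mm above the bench. The rim stands 9 mm above the bench (6 mm above the floor), wall 5 mm. Inside 78 by 78 mm: place of the steel weight, the square tray.
- wax_center (a point): Yellow grooved block of beeswax, 38 x 55 x 22 mm, lying loose on the bench; not part of the kit, to be left alone. Point: its centre. y: along the 55 mm.
- roller_center (a point): Seam roller lying loose on the bench, wooden handle and metal wheel, 38 x 128 x 26 mm; not part of the kit, to be left alone. Point: near the middle of its length, 11 mm up. y: along its length, towards the wheel.
Things that resemble listed ones, but are neither listed nor needed, are in the scene too. Leave any orange or yellow look-alike of the part that bears spool_stand_top alone.

How it is judged:
By the outcome, as a careful person would: the job done as asked, in the order asked, and still so for the second after the job is handed in, with the robot touching nothing.
It also fails if it takes over 122 s, if anything falls off the work surface, if the arm or the gripper's body presses on something with over 40 N, if the wrist force passes 120 N, or if a joint passes its speed limit or range.

## Working session

There is one attempt and no reset: what is moved stays moved. The work goes in short steps, Python scripts to look and compute and a tool call to move; the robot and the scene stay as the last step left them, time stands still between calls to the robot, and variables do not carry over. Pictures are saved under pics/ and viewed, about 12 in all and at most 16, crops included, and the job is handed in when it is done.

Besides the shell and the picture viewer there is one more tool, called after "Request:" as name(argument=value, ...) on one line, values as JSON. step_arm: Moves the arm, as the interface text tells. Its arguments: {"type":"object","properties":{"commands":{"type":"array","items":{"type":"number"}},"grip_force":{"type":"number"}},"required":["commands"]}

```bash
mkdir -p pics; ls
cat > h.py <<'E'
import numpy as np, cv2
from rig import robot
def cam(n,save=None):
    c=robot.camera(n)
    if save: cv2.imwrite('pics/'+save,c['image'][:,:,::-1])
    return c
def ray(c,u,v):
    f=210/np.tan(np.radians(c['vertical_fov'])/2)
    T=np.array(c['world_from_camera'])
    d=T[:3,:3]@np.array([(u-c['cx'])/f,-(v-c['cy'])/f,-1]); return T[:3,3],d
def at(c,u,v,z):
    o,d=ray(c,u,v); return o+d*(z-o[2])/d[2]
def px(c,p):
    f=210/np.tan(np.radians(c['vertical_fov'])/2)
    T=np.array(c['world_from_camera']); q=T[:3,:3].T@(np.array(p)-T[:3,3])
    return c['cx']+f*q[0]/-q[2], c['cy']-f*q[1]/-q[2]
E
python3 - <<'E'
from h import *
for n in ['scene','top','wrist']:
    c=cam(n,n+'0.png'); print(n,{k:v for k,v in c.items() if k!='image'})
print(robot.observe(),robot.tips_ahead)
a=[cv2.imread(f'pics/{n}0.png') for n in ['scene','top','wrist']]
E
```

```text
pics
scene {'vertical_fov': 49.009059386706696, 'cx': 276.06751714885803, 'cy': 216.4475438348062, 'world_from_camera': array([[ 0.7703704 ,  0.4521402 , -0.44955388, -0.05256792],
       [-0.63757849,  0.54096207, -0.54850133, -0.82143944],
       [-0.0048079 ,  0.70917507,  0.70501603,  1.11623343],
       [ 0.        ,  0.        ,  0.        ,  1.        ]])}
top {'vertical_fov': 48.008761568152686, 'cx': 282.78369472437123, 'cy': 210.56585683976203, 'world_from_camera': array([[ 0.00397016,  0.99712293, -0.07569743,  0.50575882],
       [-0.99989873,  0.00499292,  0.01332669, -0.03146721],
       [ 0.0136663 ,  0.07563685,  0.99704177,  1.37167895],
       [ 0.        ,  0.        ,  0.        ,  1.        ]])}
wrist {'vertical_fov': 59.697011112356925, 'cx': 274.0408254253147, 'cy': 209.38358623482378, 'world_from_camera': array([[ 0.33004772, -0.91004351, -0.25077742,  0.13753516],
       [ 0.94396255,  0.3176828 ,  0.08951169,  0.6134477 ],
       [-0.00179186, -0.26626762,  0.96389748,  0.38443984],
       [ 0.        ,  0.        ,  0.        ,  1.        ]])}
{'t': 0.15, 'q': array([ 1.21596508e+00,  4.23686011e-01,  1.63047677e+00,  3.26473750e-06,
        1.08863249e+00, -1.89854056e-02]), 'joint_vel': array([-0.00124359, -0.00311586, -0.00164766,  0.00042206,  0.00142157,
        0.00029755]), 'effort': array([-3.32329446e-04, -5.44979846e+01, -2.73919970e+01,  6.42687455e-02,
        2.04687350e-02, -4.17563047e-05]), 'tcp_pos': array([0.20578571, 0.58966133, 0.19328218]), 'tcp_rot': array([ 0.69757803, -0.11826271,  0.11810268, -0.69674284]), 'contact_force': array([-0.58374714,  0.08720976, -0.03068659]), 'wrist_torque': array([-0.0048836 ,  0.01916438, -0.03111196]), 'grip_width': 0.08740869541898505} 0.008
```

View pics/top0.png

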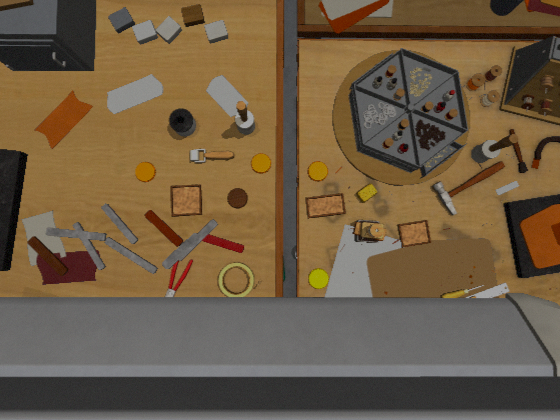

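View pics/scene0.png

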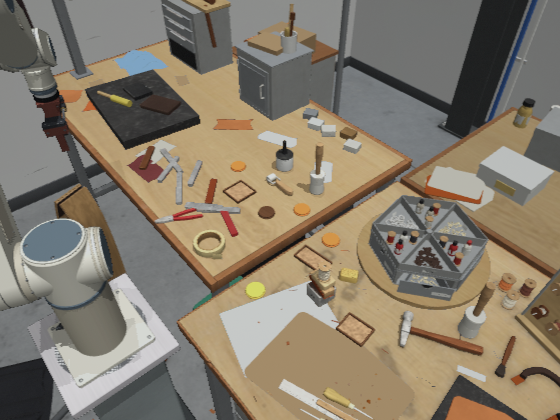

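The top view shows the pile at (370,230), stand at (237,198), square tray (186,200), long tray (325,206), middling tray (413,233), wax (367,192) and roller (212,155). The pile and the two oblong trays are on the right bench, the stand and square tray on the left one.

Run:
```python
from h import *
c=cam('top')
for n,u,v,z in [('pile',370,230,.12),('stand',237,198,.009),('wtray',186,200,.006),('stray',325,206,.006),('rtray',413,233,.006),('wax',367,192,.02),('roller',212,155,.01),('pot',245,118,.1),('carouselL',352,120,.1)]:
    print(n,at(c,u,v,z).round(3))
im=c['image'][:,:,::-1]
a=cv2.resize(im[170:270,150:290],None,fx=5,fy=5,interpolation=cv2.INTER_CUBIC)
b=cv2.resize(im[170:270,295:435],None,fx=5,fy=5,interpolation=cv2.INTER_CUBIC)
s=cam('scene')['image'][:,:,::-1]
d=cv2.resize(s[225:345,290:390],None,fx=4,fy=4,interpolation=cv2.INTER_CUBIC)
cv2.imwrite('pics/c1.png',b)
cv2.imwrite('pics/c2.png',d)
```

```text
pile [ 0.55 -0.28  0.12]
stand [0.645 0.083 0.009]
wtray [0.639 0.231 0.006]
stray [ 0.623 -0.173  0.006]
rtray [ 0.546 -0.428  0.006]
wax [ 0.663 -0.293  0.02 ]
roller [0.771 0.157 0.01 ]
pot [0.856 0.056 0.1  ]
carouselL [ 0.853 -0.238  0.1  ]
```

View pics/c2.png

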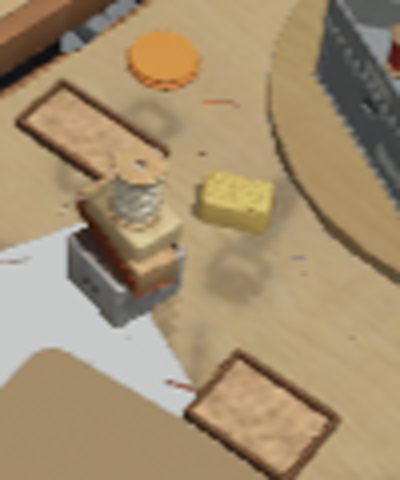

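The crop shows the pile: spool on the pale rubber, then sanding block crosswise, then steel weight; wax right beside it, trays clear. Now a planning helper.

```bash
cat >> h.py <<'E'
from scipy.spatial.transform import Rotation as Ro
def state(): 
    s=robot.observe(); R=Ro.from_quat(s['tcp_rot']).as_matrix(); return s,s['tcp_pos'],R
def yaw(R): return np.degrees(np.arctan2(R[1,2],R[0,2]))
def plan(p,yw=None,fixtilt=True):
    """turn (first) then tool-frame shift; yw = world angle of jaw axis, deg"""
    s,t,R=state(); y0=yaw(R)
    if yw is None: yw=y0
    d=(yw-y0+90)%180-90; yw=y0+d
    z=np.array([np.cos(np.radians(yw)),np.sin(np.radians(yw)),0]); y=np.array([0,0,-1.]); x=np.cross(y,z)
    G=np.c_[x,y,z]; rv=np.degrees(Ro.from_matrix(R.T@G).as_rotvec())
    print('turn',rv.round(2),'tool shift',((G.T@(np.array(p)-t))*1000).round(1),'mm; world',((np.array(p)-t)*1000).round(0),'yaw',y0.round(1),'->',round(yw,1),'q6',s['q'][5].round(2),'q1',s['q'][0].round(2),'tcp',t.round(4))
E
python3 - <<'E'
from h import *
s,t,R=state(); print(R.round(3))
plan([.56,.17,.3])
plan([.56,.17,.3],90)
E
```

```text
[[ 0.944 -0.     0.33 ]
 [-0.33  -0.001  0.944]
 [-0.    -1.    -0.001]]
turn [ 0.04 -0.   -0.  ] tool shift [ 472.7 -106.5 -279.7] mm; world [ 354. -420.  106.] yaw 70.8 -> 70.8 q6 -0.02 q1 1.22 tcp [0.2058 0.5898 0.1935]
turn [ 4.000e-02 -1.924e+01 -1.000e-02] tool shift [ 354.2 -106.5 -419.8] mm; world [ 354. -420.  106.] yaw 70.8 -> 90.0 q6 -0.02 q1 1.22 tcp [0.2058 0.5898 0.1935]
```

Request:
step_arm(commands=[0.0878,0,-0.02,0,0,-6.4,0,0.0878,0,-0.02,0,0,-6.4,0,0.0878,0,-0.02,0,0,-6.4,0,0.0878,0.025,-0.004,-0.03,0,0,0,0.0878,0.025,-0.004,-0.03,0,0,0,0.0878,0.025,-0.004,-0.03,0,0,0,0.0878,0.025,-0.004,-0.03,0,0,0,0.0878,0.025,-0.004,-0.03,0,0,0,0.0878,0.025,-0.004,-0.03,0,0,0,0.0878,0.025,-0.004,-0.03,0,0,0,0.0878,0.025,-0.004,-0.03,0,0,0,0.0878,0.025,-0.004,-0.03,0,0,0,0.0878,0.025,-0.004,-0.03,0,0,0,0.0878,0.025,-0.004,-0.03,0,0,0,0.0878,0.025,-0.004,-0.03,0,0,0,0.0878,0.025,-0.004,-0.03,0,0,0,0.0878,0.025,-0.004,-0.03,0,0,0])

```text
t: 1.95
tcp_pos: [0.5564, 0.1684, 0.31]
tcp_rot: [-0.707, 0.0, -0.0, 0.707]
contact_force: [0.1, 0.4, -0.5]
grip_width: 0.0879
```

Run:
```python
from h import *
c=cam('wrist','w1.png'); 
plan([.54,-.28,.36],90)
```

```text
turn [ 0.12 -0.17  0.18] tool shift [ -20.   -49.3 -444.7] mm; world [ -20. -445.   49.] yaw 89.8 -> 90.0 q6 -1.3 q1 0.27 tcp [0.56   0.1647 0.3107]
```

View pics/w1.png

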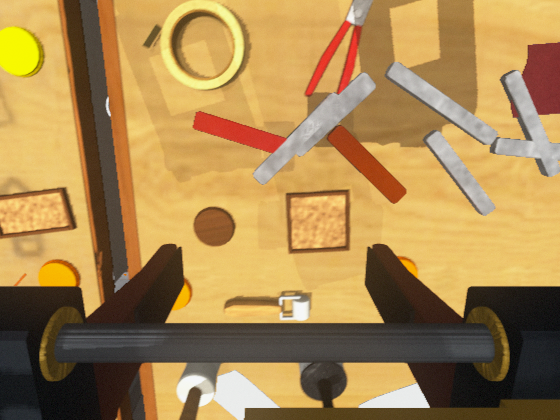

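Wrist view: stand disc at (214,226), square tray at (318,221), roller (270,303) with the pots behind. I measure the stand and tray by masks and go on to the pile.

```bash
cat >> h.py <<'E'
def blob(c,u0,v0,u1,v1,z,lo,hi,show=None):
    """HSV mask in window -> largest contour -> world pts at z -> minAreaRect"""
    im=c['image'][v0:v1,u0:u1]; m=cv2.inRange(cv2.cvtColor(im,cv2.COLOR_RGB2HSV),lo,hi)
    m=cv2.morphologyEx(m,cv2.MORPH_OPEN,np.ones((2,2),np.uint8))
    cs,_=cv2.findContours(m,cv2.RETR_EXTERNAL,cv2.CHAIN_APPROX_NONE)
    k=max(cs,key=cv2.contourArea)[:,0,:]+[u0,v0]
    P=np.array([at(c,u,v,z)[:2] for u,v in k],np.float32)
    (cx,cy),(w,h),a=cv2.minAreaRect(P*1000)
    la=a if w>h else a+90   # world angle of the long side
    mm=cv2.moments((P*1e5).astype(np.int32)); 
    print('rect centre',round(cx,1),round(cy,1),'size',round(w,1),round(h,1),'long-side yaw',round(la,1),'centroid',round(mm['m10']/mm['m00']/100,1),round(mm['m01']/mm['m00']/100,1))
    return P
E
cat > m1.py <<'E'
from h import *
im=cv2.imread('pics/w1.png'); hsv=cv2.cvtColor(im,cv2.COLOR_BGR2HSV)
for u,v in [(214,226),(205,215),(240,226),(318,193),(290,222),(318,222),(275,222),(318,180)]: print((u,v),hsv[v,u])
E
python3 m1.py
python3 - <<'E'
from h import *
c=cam('wrist')
blob(c,185,200,250,255,.009,(0,60,30),(14,255,165))
blob(c,275,180,362,262,.009,(0,60,30),(14,255,165))
E
```

```text
(214, 226) [ 13 184 148]
(205, 215) [ 14 177 150]
(240, 226) [ 20 144 233]
(318, 193) [ 13 178 119]
(290, 222) [ 15 175 125]
(318, 222) [ 17 150 235]
(275, 222) [ 20 137 231]
(318, 180) [ 19 157 215]
rect centre 646.4 84.0 size 55.3 53.6 long-side yaw 62.0 centroid 646.1 83.9
rect centre 636.3 232.2 size 82.7 87.0 long-side yaw 93.5 centroid 616.6 236.0
```

Request:
step_arm(commands=[0.0878,-0.001,-0.003,-0.03,0,0,0,0.0878,-0.001,-0.003,-0.03,0,0,0,0.0878,-0.001,-0.003,-0.03,0,0,0,0.0878,-0.001,-0.003,-0.03,0,0,0,0.0878,-0.001,-0.003,-0.03,0,0,0,0.0878,-0.001,-0.003,-0.03,0,0,0,0.0878,-0.001,-0.003,-0.03,0,0,0,0.0878,-0.001,-0.003,-0.03,0,0,0,0.0878,-0.001,-0.003,-0.03,0,0,0,0.0878,-0.001,-0.003,-0.03,0,0,0,0.0878,-0.001,-0.003,-0.03,0,0,0,0.0878,-0.001,-0.003,-0.03,0,0,0,0.0878,-0.001,-0.003,-0.03,0,0,0,0.0878,-0.001,-0.003,-0.03,0,0,0,0.0878,-0.001,-0.003,-0.024,0,0,0,0.0878,0,0,0,0,0,0,0.0878,0,0,0,0,0,0])

```text
t: 3.75
tcp_pos: [0.5401, -0.2735, 0.3545]
tcp_rot: [-0.707, 0.001, -0.0, 0.707]
contact_force: [0.3, -0.0, -0.2]
grip_width: 0.0878
```

Run:
```python
from h import *
c=cam('wrist','w2.png'); np.save('w2.npy',c,allow_pickle=True)
print(state()[1])
```

```text
[ 0.54022111 -0.27302103  0.3545111 ]
```

View pics/w2.png

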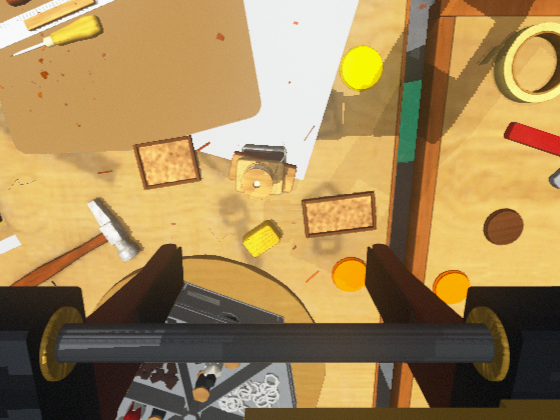

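Run:
```python
from h import *
c=np.load('w2.npy',allow_pickle=True).item()
im=c['image'][:,:,::-1]
cv2.imwrite('pics/w2c.png',cv2.resize(im[130:270,210:400],None,fx=4,fy=4,interpolation=cv2.INTER_CUBIC))
print(at(c,257,184,.145))
for n,w in [('rt',(125,125,210,198)),('st',(295,185,383,245))]:
    print(n); blob(c,*w,.009,(0,60,30),(16,255,175))
```

```text
[ 0.54893005 -0.29287559  0.145     ]
rt
rect centre 545.4 -429.0 size 67.9 87.7 long-side yaw 99.1 centroid 545.5 -429.6
st
rect centre 625.8 -172.8 size 62.5 109.9 long-side yaw 97.2 centroid 625.7 -173.0
```

View pics/w2c.png

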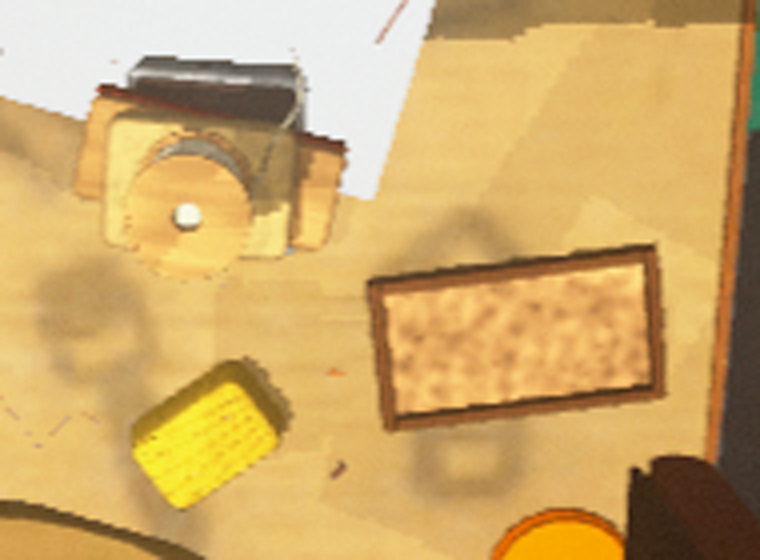

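Crop: spool top hole at pixel (257,184), rubber below it with long side roughly along world y, sanding block crosswise, thread end towards upper right. Both oblong trays' measured outlines agree with the nominal sizes. I turn the jaw off the thread.

Run:
```python
from h import *
plan([.549,-.2925,.20],50)
```

```text
turn [-0.04 39.98 -0.05] tool shift [ 19.2 154.5  -9.3] mm; world [   9.  -19. -155.] yaw 90.0 -> 50.0 q6 -2.06 q1 -0.49 tcp [ 0.5402 -0.273   0.3545]
```

Request:
step_arm(commands=[0.0878,0,0,0,0,8,0,0.0878,0,0,0,0,8,0,0.0878,0,0,0,0,8,0,0.0878,0,0,0,0,8,0,0.0878,0,0,0,0,8,0,0.0878,0.0096,0.03,-0.0046,0,0,0,0.0878,0.0096,0.03,-0.0047,0,0,0,0.0878,0,0.03,0,0,0,0,0.0878,0,0.03,0,0,0,0,0.0878,0,0.03,0,0,0,0,0.0878,0,0.025,0,0,0,0,0.0878,0,0.025,0,0,0,0,0.0878,0,0.02,0,0,0,0,0.0878,0,0.015,0,0,0,0,0.0878,0,0.011,0,0,0,0,0.0878,0,0,0,0,0,0,0.0878,0,0,0,0,0,0])

```text
t: 5.5
tcp_pos: [0.5495, -0.2935, 0.1094]
tcp_rot: [0.664, -0.242, 0.242, -0.664]
contact_force: [0.6, 0.0, -0.6]
grip_width: 0.0877
```

Run:
```python
from h import *
c=cam('wrist','w3.png')
plan([.549,-.2925,.108],50)
cv2.imwrite('pics/w3c.png',c['image'][150:400,120:420,::-1])
```

```text
turn [-0.02 -0.03  0.08] tool shift [-1.4  1.8  0.5] mm; world [-1.  1. -2.] yaw 50.0 -> 50.0 q6 -1.38 q1 -0.51 tcp [ 0.5497 -0.2938  0.1098]
```

View pics/w3c.png

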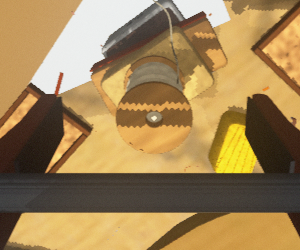

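The spool sits centred between the fingers (hole at about (275,267)), thread away from the jaws. Close and lift.

Request:
step_arm(commands=[0.0,0,0,0,0,0,0,0.0,0,0,0,0,0,0,0.0,0,0,0,0,0,0,0.0,0,0,0,0,0,0,0.0,0,0,0,0,0,0,0.0,0,0,0,0,0,0,0.0,0,0,0,0,0,0,0.0,0,0,0,0,0,0], grip_force=10)

```text
t: 6.35
tcp_pos: [0.549, -0.2936, 0.1088]
tcp_rot: [0.664, -0.242, 0.242, -0.664]
contact_force: [-0.3, 0.4, 0.2]
grip_width: 0.0353
```

Request:
step_arm(commands=[0.0,0,-0.01,0,0,0,0,0.0,0,-0.02,0,0,0,0,0.0,0,-0.02,0,0,0,0,0.0,0,-0.02,0,0,0,0])

```text
t: 6.75
tcp_pos: [0.5491, -0.2936, 0.1803]
tcp_rot: [0.664, -0.242, 0.242, -0.664]
contact_force: [-0.2, 0.4, -0.4]
grip_width: 0.0353
```

Run:
```python
from h import *
c=cam('wrist','w4.png'); np.save('w4.npy',c,allow_pickle=True)
plan([.6462,.084,.17],50); print(robot.observe()['grip_width'])
cv2.imwrite('pics/w4c.png',cv2.resize(c['image'][100:310,130:410,::-1],None,fx=2.5,fy=2.5))
```

```text
turn [-0.06 -0.04  0.31] tool shift [-170.4   13.9  351.3] mm; world [ 95. 379. -14.] yaw 50.0 -> 50.0 q6 -1.38 q1 -0.51 tcp [ 0.5509 -0.2946  0.1839]
0.03514982747448531
```

View pics/w4c.png

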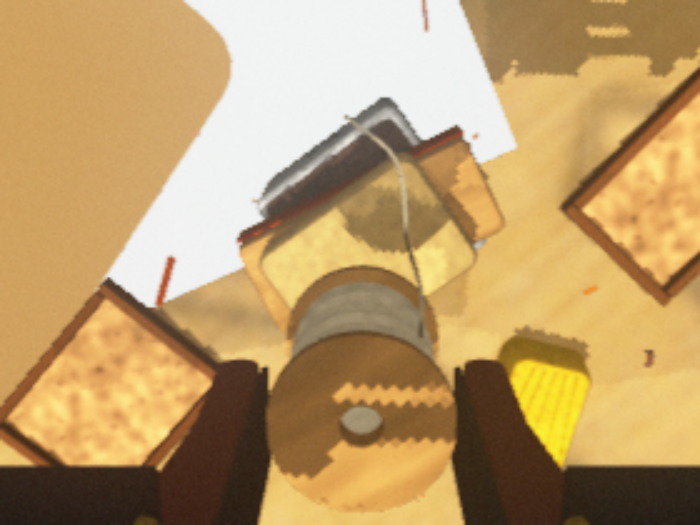

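Spool held upright, rubber clearly seen beneath. Carry it to above the stand.

Request:
step_arm(commands=[0.0,-0.007,0,0.0147,0,0,0,0.0,-0.014,0,0.0293,0,0,0,0.0,-0.014,0,0.0293,0,0,0,0.0,-0.014,0,0.0293,0,0,0,0.0,-0.014,0,0.0293,0,0,0,0.0,-0.014,0,0.0293,0,0,0,0.0,-0.014,0,0.0293,0,0,0,0.0,-0.014,0,0.0293,0,0,0,0.0,-0.014,0,0.0293,0,0,0,0.0,-0.014,0,0.0293,0,0,0,0.0,-0.014,0,0.0293,0,0,0,0.0,-0.014,0,0.0293,0,0,0,0.0,-0.007,0,0.0147,0,0,0,0.0,0,0.02,0,0,0,0,0.0,0,0.02,0,0,0,0,0.0,0,0.02,0,0,0,0,0.0,0,0.02,0,0,0,0,0.0,0,0.02,0,0,0,0,0.0,0,0.01,0,0,0,0,0.0,0,0,0,0,0,0])

```text
t: 8.8
tcp_pos: [0.6449, 0.0836, 0.0669]
tcp_rot: [0.665, -0.243, 0.241, -0.664]
contact_force: [-0.7, -0.2, -0.9]
grip_width: 0.0353
```

Run:
```python
from h import *
c=cam('wrist','w5.png')
plan([.6462,.084,.025],50); print(robot.observe()['grip_width'])
# rubber from the earlier frame w4 (top face at .095)
d=np.load('w4.npy',allow_pickle=True).item()
q=[]
for u,v in [(262,255),(420,152),(478,248)]: q.append(at(d,130+u/2.5,100+v/2.5,.095))
print(np.array(q).round(4))
cv2.imwrite('pics/w5c.png',cv2.resize(c['image'][150:360,130:410,::-1],None,fx=2,fy=2))
```

```text
turn [ 0.07 -0.04 -0.07] tool shift [-0.  43.2  0.4] mm; world [  0.   0. -43.] yaw 50.0 -> 50.0 q6 -0.76 q1 0.11 tcp [0.646  0.0837 0.0682]
0.035175002242545564
[[ 0.5279 -0.3161  0.095 ]
 [ 0.5347 -0.2581  0.095 ]
 [ 0.5695 -0.2631  0.095 ]]
```

View pics/w5c.png

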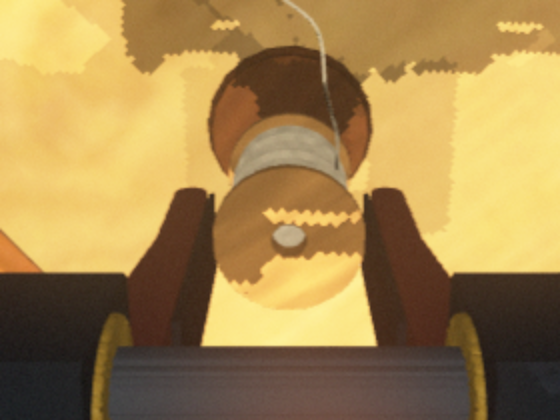

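Spool axis (col 290) is centred on the stand (cols 208–372). Lower.

Request:
step_arm(commands=[0.0,0,0.01,0,0,0,0,0.0,0,0.01,0,0,0,0,0.0,0,0.01,0,0,0,0,0.0,0,0.006,0,0,0,0,0.0,0,0.004,0,0,0,0,0.0,0,0.002,0,0,0,0,0.0,0,0.002,0,0,0,0,0.0,0,0,0,0,0,0,0.0,0,0,0,0,0,0])

```text
t: 9.75
tcp_pos: [0.6469, 0.0837, 0.0251]
tcp_rot: [-0.664, 0.242, -0.242, 0.664]
contact_force: [0.1, -0.1, 0.5]
grip_width: 0.0352
```

Request:
step_arm(commands=[0.0,0,0.001,0,0,0,0,0.0,0,0.001,0,0,0,0,0.0,0,0,0,0,0,0,0.0,0,0,0,0,0,0])

```text
t: 10.15
tcp_pos: [0.6475, 0.0838, 0.0241]
tcp_rot: [-0.664, 0.242, -0.243, 0.665]
contact_force: [-1.5, -0.1, 5.6]
grip_width: 0.0349
```

Request:
step_arm(commands=[0.04,0,0,0,0,0,0,0.05,0,0,0,0,0,0,0.0878,0,0,0,0,0,0,0.0878,0,0,0,0,0,0,0.0878,0,-0.02,0,0,0,0,0.0878,0,-0.03,0,0,0,0,0.0878,0,-0.03,0,0,0,0,0.0878,0,-0.03,0,0,0,0,0.0878,0,-0.03,0,0,0,0,0.0878,0,-0.03,0,0,0,0,0.0878,0,-0.03,0,0,0,0])

```text
t: 11.25
tcp_pos: [0.6464, 0.0837, 0.224]
tcp_rot: [0.664, -0.242, 0.242, -0.664]
contact_force: [0.6, 0.6, 0.1]
grip_width: 0.0879
```

Run:
```python
from h import *
c=cam('wrist','w6.png'); t=cam('top'); s=cam('scene')
u,v=map(int,px(t,[.646,.084,.03])); a=cv2.resize(t['image'][v-25:v+25,u-25:u+25,::-1],(300,300))
u,v=map(int,px(s,[.646,.084,.03])); b=cv2.resize(s['image'][v-25:v+25,u-25:u+25,::-1],(300,300))
cv2.imwrite('pics/w6c.png',np.hstack([a,b]))
plan([.49,-.286,.25],88)
```

```text
turn [ -0.11 -38.04   0.22] tool shift [-145.   -24.9 -375.2] mm; world [-158. -370.   25.] yaw 50.0 -> 88.0 q6 -0.76 q1 0.11 tcp [0.648  0.0839 0.2251]
```

View pics/w6c.png

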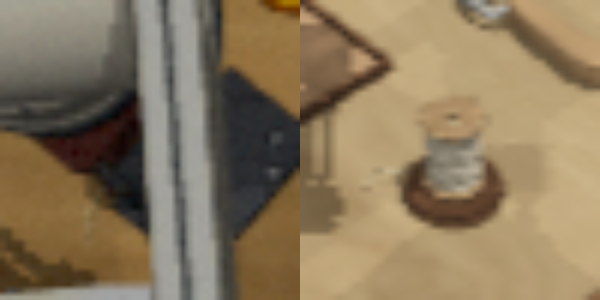

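The spool stands upright, centred on the stand. Next the rubber; I'll grip it across the 42 mm (jaw along world x).

Run:
```python
from h import *
plan([.548,-.27,.25],-6)
```

```text
turn [-0.25 55.96  0.07] tool shift [362.4 -24.9 -62.4] mm; world [-100. -354.   25.] yaw 50.0 -> -6.0 q6 -0.76 q1 0.11 tcp [0.648  0.0839 0.2251]
```

Request:
step_arm(commands=[0.0878,0,-0.004,0,0,8,0,0.0878,0,-0.004,0,0,8,0,0.0878,0,-0.004,0,0,8,0,0.0878,0,-0.004,0,0,8,0,0.0878,0,-0.004,0,0,8,0,0.0878,0,-0.004,0,0,8,0,0.0878,0,0,0,0,8,0,0.0878,0.03,0,-0.0052,0,0,0,0.0878,0.03,0,-0.0052,0,0,0,0.0878,0.03,0,-0.0052,0,0,0,0.0878,0.03,0,-0.0052,0,0,0,0.0878,0.03,0,-0.0052,0,0,0,0.0878,0.03,0,-0.0052,0,0,0,0.0878,0.03,0,-0.0052,0,0,0,0.0878,0.03,0,-0.0052,0,0,0,0.0878,0.03,0,-0.0052,0,0,0,0.0878,0.03,0,-0.0052,0,0,0,0.0878,0.03,0,-0.0052,0,0,0,0.0878,0.03,0,-0.0052,0,0,0,0.0878,0,0,0,0,0,0])

```text
t: 13.4
tcp_pos: [0.545, -0.2702, 0.245]
tcp_rot: [-0.473, 0.527, -0.526, 0.472]
contact_force: [-0.0, 0.6, 0.5]
grip_width: 0.0877
```

Run:
```python
from h import *
c=cam('wrist','w7.png'); np.save('w7.npy',c,allow_pickle=True); print(state()[1])
u,v=map(int,px(c,[.55,-.287,.095])); print(u,v)
u=max(u,100); v=max(v,80)
print('crop origin',u-100,v-80)
cv2.imwrite('pics/w7c.png',cv2.resize(c['image'][v-80:v+80,u-100:u+100,::-1],None,fx=4,fy=4,interpolation=cv2.INTER_CUBIC))
```

```text
[ 0.54545708 -0.26859954  0.24510492]
281 203
crop origin 181 123
```

View pics/w7c.png

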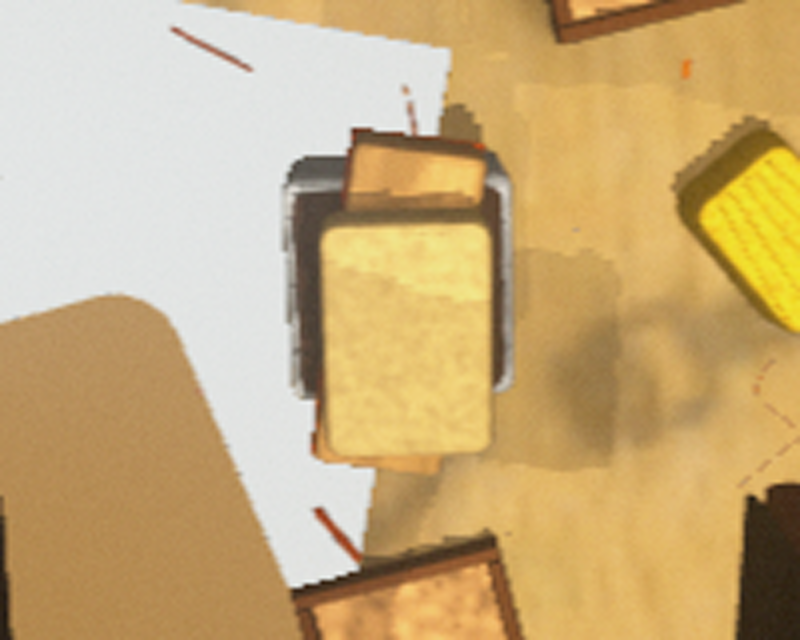

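Rubber top corners in the crop: (320,224), (491,222), (495,453), (327,458); the sanding block peeks out below at both ends, the weight beneath.

Run:
```python
from h import *
c=np.load('w7.npy',allow_pickle=True).item()
P=np.array([at(c,181+u/4,123+v/4,.095) for u,v in [(320,224),(491,222),(495,453),(327,458)]])
m=P.mean(0); L=(P[0]+P[1]-P[2]-P[3])/2; W=(P[1]+P[2]-P[0]-P[3])/2
print(m,np.linalg.norm(L),np.linalg.norm(W),np.degrees(np.arctan2(L[1],L[0])),np.degrees(np.arctan2(W[1],W[0])))
yw=np.degrees(np.arctan2(W[1],W[0])+np.arctan2(L[1],L[0]))/2-45
print(yw); plan([m[0],m[1],.0945],yw)
```

```text
[ 0.55130334 -0.29209169  0.095     ] 0.05826289183039502 0.04096251038679037 85.42041296599551 -4.960040034323961
-4.7698135341642285
turn [ 0.15 -1.43 -0.06] tool shift [ 22.9 150.6   7.8] mm; world [   6.  -23. -151.] yaw -6.2 -> -4.8 q6 -0.37 q1 -0.48 tcp [ 0.5455 -0.2686  0.2451]
```

Request:
step_arm(commands=[0.0878,0.01,0.02,0.004,0,-1.4,0,0.0878,0.013,0.03,0.004,0,0,0,0.0878,0,0.03,0,0,0,0,0.0878,0,0.025,0,0,0,0,0.0878,0,0.02,0,0,0,0,0.0878,0,0.015,0,0,0,0,0.0878,0,0.005,0,0,0,0,0.0878,0,0,0,0,0,0,0.0878,0,0,0,0,0,0])

```text
t: 14.35
tcp_pos: [0.5533, -0.2914, 0.1027]
tcp_rot: [0.479, -0.519, 0.52, -0.48]
contact_force: [0.1, 0.2, 0.9]
grip_width: 0.088
```

Run:
```python
from h import *
plan([.5513,-.2921,.0945],-4.8)
```

```text
turn [-0.07  0.18  0.03] tool shift [ 0.9  8.2 -1.9] mm; world [-2. -1. -8.] yaw -4.6 -> -4.8 q6 -0.42 q1 -0.5 tcp [ 0.5533 -0.2914  0.1027]
```

Request:
step_arm(commands=[0.0878,0.001,0.005,-0.002,0,0,0,0.0878,0,0.003,0,0,0,0,0.0878,0,0,0,0,0,0,0.0,0,0,0,0,0,0,0.0,0,0,0,0,0,0,0.0,0,0,0,0,0,0,0.0,0,0,0,0,0,0,0.0,0,0,0,0,0,0,0.0,0,0,0,0,0,0,0.0,0,0,0,0,0,0,0.0,0,0,0,0,0,0], grip_force=12)

```text
t: 15.45
tcp_pos: [0.5505, -0.2922, 0.0939]
tcp_rot: [0.479, -0.52, 0.52, -0.479]
contact_force: [-1.3, -0.4, -0.5]
grip_width: 0.0272
```

Run:
```python
from h import *
c=cam('wrist','w8.png'); print(robot.observe()['grip_width'],robot.observe()['contact_force'])
cv2.imwrite('pics/w8c.png',cv2.resize(c['image'][130:410,130:430,::-1],None,fx=2,fy=2))
```

```text
0.02336637056226871 [0.40436152 0.80037287 0.10400516]
```

View pics/w8c.png

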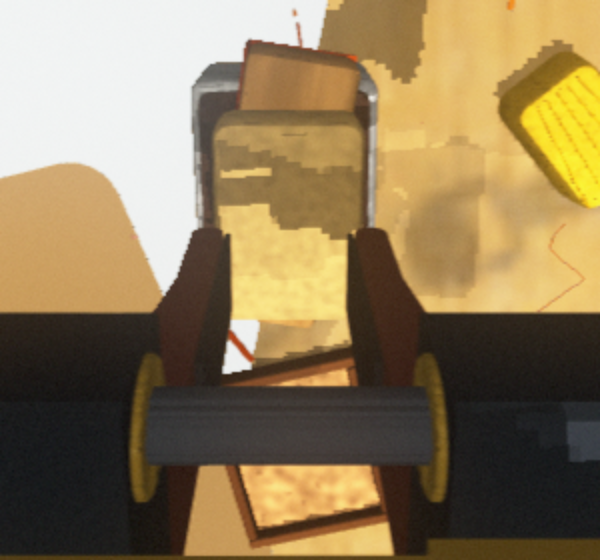

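The rubber is soft and yields (opening 23 mm and creeping). I set the opening to 34 mm instead.

Request:
step_arm(commands=[0.034,0,0,0,0,0,0,0.034,0,0,0,0,0,0,0.034,0,0,0,0,0,0,0.034,0,0,0,0,0,0,0.034,0,-0.005,0,0,0,0,0.034,0,-0.01,0,0,0,0,0.034,0,-0.01,0,0,0,0,0.034,0,-0.01,0,0,0,0], grip_force=8)

```text
t: 16.3
tcp_pos: [0.5509, -0.2924, 0.1303]
tcp_rot: [0.479, -0.52, 0.52, -0.479]
contact_force: [0.4, -0.1, -0.2]
grip_width: 0.0341
```

Run:
```python
from h import *
c=cam('wrist','w9.png'); print(robot.observe()['grip_width'],state()[1])
s=cam('scene')
u,v=map(int,px(s,[.55,-.292,.1])); b=cv2.resize(s['image'][v-40:v+40,u-40:u+40,::-1],(400,400),interpolation=cv2.INTER_CUBIC)
cv2.imwrite('pics/w9c.png',np.hstack([b,cv2.resize(c['image'][130:410,130:410,::-1],(400,400))]))
```

```text
0.03394560375708556 [ 0.55177388 -0.29290392  0.13195914]
```

View pics/w9c.png

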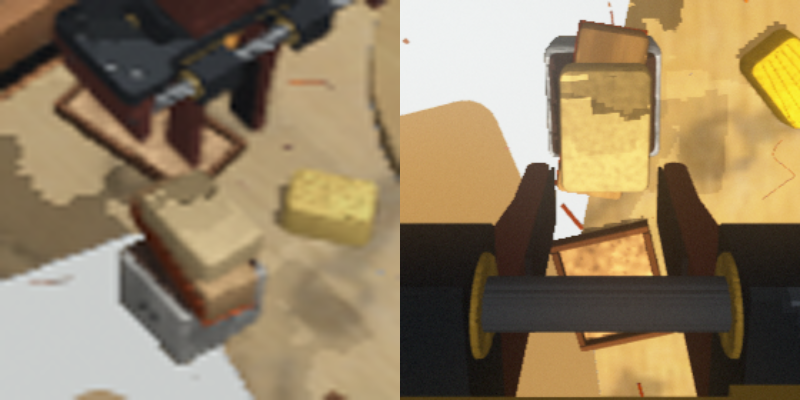

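The rubber stayed on the pile: the fingertips reached too little of it. I grip again about 6 mm deeper and watch the width.

Request:
step_arm(commands=[0.0878,0,0,0,0,0,0,0.0878,0,0,0,0,0,0,0.0878,0,0,0,0,0,0,0.0878,0,0.015,0,0,0,0,0.0878,0,0.015,0,0,0,0,0.0878,0,0.01,0,0,0,0,0.0878,0,0.002,0,0,0,0,0.0878,0,0,0,0,0,0,0.0878,0,0,0,0,0,0])

```text
t: 17.3
tcp_pos: [0.5507, -0.2923, 0.087]
tcp_rot: [0.479, -0.52, 0.52, -0.479]
contact_force: [0.5, -0.2, 1.0]
grip_width: 0.0881
```

Request:
step_arm(commands=[0.03,0,0,0,0,0,0,0.03,0,0,0,0,0,0,0.03,0,0,0,0,0,0,0.03,0,0,0,0,0,0,0.03,0,0,0,0,0,0,0.03,0,0,0,0,0,0,0.03,0,0,0,0,0,0], grip_force=12)

```text
t: 18.0
tcp_pos: [0.5505, -0.2922, 0.0869]
tcp_rot: [-0.479, 0.52, -0.52, 0.479]
contact_force: [0.1, -0.6, 0.2]
grip_width: 0.0354
```

Request:
step_arm(commands=[0.03,0,0,0,0,0,0,0.03,0,0,0,0,0,0,0.03,0,0,0,0,0,0])

```text
t: 18.3
tcp_pos: [0.5505, -0.2922, 0.0869]
tcp_rot: [-0.479, 0.52, -0.52, 0.479]
contact_force: [0.5, 0.4, 0.2]
grip_width: 0.0297
```

```bash
cat >> h.py <<'E'
def pale(c):
    m=cv2.inRange(cv2.cvtColor(c['image'],cv2.COLOR_RGB2HSV),(0,0,0),(179,255,255))
E
python3 - <<'E'
from h import *
c=cam('wrist'); np.save('a.npy',c['image'])
E
```

Request:
step_arm(commands=[0.03,0,-0.005,0,0,0,0,0.03,0,-0.01,0,0,0,0,0.03,0,-0.01,0,0,0,0,0.03,0,0,0,0,0,0])

```text
t: 18.75
tcp_pos: [0.5518, -0.2929, 0.1141]
tcp_rot: [0.479, -0.519, 0.521, -0.48]
contact_force: [0.1, 0.7, 0.4]
grip_width: 0.03
```

Run:
```python
from h import *
c=cam('wrist'); b=c['image']; a=np.load('a.npy'); np.save('b.npy',b)
# template of the rubber in a: patch ahead of tips, search in b
for (u,v) in [(262,215),(262,195),(262,240),(330,80)]:
    T=a[v-12:v+12,u-35:u+35] if u<300 else a[v-20:v+20,u-20:u+20]
    r=cv2.matchTemplate(b,T,cv2.TM_CCOEFF_NORMED); _,s,_,l=cv2.minMaxLoc(r)
    print((u,v),'score',round(s,2),'moved',l[0]-(u-T.shape[1]//2),l[1]-(v-T.shape[0]//2))
print(robot.observe()['grip_width'],state()[1])
cv2.imwrite('pics/ab.png',np.hstack([a[100:340,130:410,::-1],b[100:340,130:410,::-1]]))
```

```text
(262, 215) score 0.64 moved 2 -7
(262, 195) score 0.86 moved 2 -12
(262, 240) score 0.63 moved 1 -26
(330, 80) score 0.85 moved -9 -8
0.030084841501403455 [ 0.55136392 -0.29264918  0.11333594]
```

View pics/ab.png

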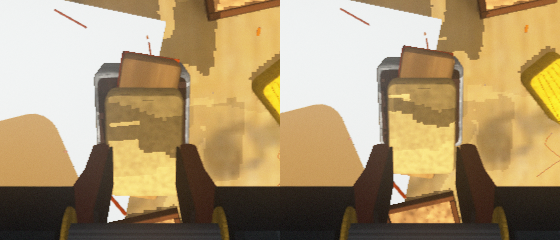

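The rubber again stayed put, so the pads are not reaching it. I check the finger geometry against the camera numerically.

Run:
```python
from h import *
c=np.load('w2.npy',allow_pickle=True).item()
t=np.array([.5402,-.273,.3545])
for h in [-.008,0,.011,.02,.03,.05]:
    print(h,[tuple(np.round(px(c,t+[dx,sy*.044,h]),0)) for dx in(-.01,.01) for sy in (-1,1)])
im=c['image']; V=im.max(2).astype(int)
for v in range(236,300,6):
    d=np.where((V[v]<110))[0]; L=d[(d>110)&(d<275)]; Rr=d[(d>275)&(d<440)]
    print(v,(L.min(),L.max()) if len(L) else None,(Rr.min(),Rr.max()) if len(Rr) else None)
b=np.load('b.npy'); V=b.max(2).astype(int)
for v in range(225,290,6):
    d=np.where((V[v]<110))[0]; L=d[(d>150)&(d<270)]; Rr=d[(d>270)&(d<400)]
    print('b',v,(L.min(),L.max()) if len(L) else None,(Rr.min(),Rr.max()) if len(Rr) else None)
```

```text
-0.008 [(np.float64(199.0), np.float64(222.0)), (np.float64(353.0), np.float64(222.0)), (np.float64(200.0), np.float64(255.0)), (np.float64(351.0), np.float64(254.0))]
0 [(np.float64(196.0), np.float64(226.0)), (np.float64(356.0), np.float64(226.0)), (np.float64(198.0), np.float64(260.0)), (np.float64(354.0), np.float64(260.0))]
0.011 [(np.float64(191.0), np.float64(233.0)), (np.float64(360.0), np.float64(233.0)), (np.float64(194.0), np.float64(268.0)), (np.float64(358.0), np.float64(268.0))]
0.02 [(np.float64(187.0), np.float64(239.0)), (np.float64(365.0), np.float64(239.0)), (np.float64(190.0), np.float64(276.0)), (np.float64(362.0), np.float64(275.0))]
0.03 [(np.float64(183.0), np.float64(246.0)), (np.float64(370.0), np.float64(246.0)), (np.float64(185.0), np.float64(285.0)), (np.float64(367.0), np.float64(285.0))]
0.05 [(np.float64(171.0), np.float64(264.0)), (np.float64(382.0), np.float64(263.0)), (np.float64(175.0), np.float64(306.0)), (np.float64(378.0), np.float64(306.0))]
236 (np.int64(121), np.int64(128)) (np.int64(390), np.int64(414))
242 (np.int64(127), np.int64(134)) (np
[... 643 characters left out ...]
 np.int64(237)) (np.int64(306), np.int64(307))
b 231 (np.int64(233), np.int64(237)) (np.int64(306), np.int64(308))
b 237 (np.int64(233), np.int64(237)) (np.int64(306), np.int64(307))
b 243 (np.int64(235), np.int64(237)) None
b 249 (np.int64(222), np.int64(241)) (np.int64(307), np.int64(325))
b 255 (np.int64(220), np.int64(241)) (np.int64(306), np.int64(328))
b 261 (np.int64(218), np.int64(241)) (np.int64(306), np.int64(330))
b 267 (np.int64(216), np.int64(242)) (np.int64(306), np.int64(333))
b 273 (np.int64(212), np.int64(242)) (np.int64(306), np.int64(336))
b 279 (np.int64(208), np.int64(242)) (np.int64(306), np.int64(341))
b 285 (np.int64(204), np.int64(242)) (np.int64(306), np.int64(345))
```

The camera says the fingertips stand about 30 mm higher than the reported TCP with tips_ahead would give; that explains both misses. Fingers straddle the pile safely, so I go lower and close gently.

Request:
step_arm(commands=[0.0878,0,0,0,0,0,0,0.0878,0,0,0,0,0,0,0.0878,0,0,0,0,0,0,0.0878,0,0,0,0,0,0,0.0878,0,0.01,0,0,0,0,0.0878,0,0.015,0,0,0,0,0.0878,0,0.015,0,0,0,0,0.0878,0,0.01,0,0,0,0,0.0878,0,0.006,0,0,0,0,0.0878,0,0,0,0,0,0,0.0878,0,0,0,0,0,0])

```text
t: 19.9
tcp_pos: [0.5507, -0.2923, 0.0559]
tcp_rot: [0.479, -0.52, 0.52, -0.479]
contact_force: [0.1, -0.7, 0.2]
grip_width: 0.0878
```

Request:
step_arm(commands=[0.036,0,0,0,0,0,0,0.036,0,0,0,0,0,0,0.036,0,0,0,0,0,0,0.036,0,0,0,0,0,0,0.036,0,0,0,0,0,0,0.036,0,0,0,0,0,0,0.036,0,0,0,0,0,0,0.036,0,0,0,0,0,0], grip_force=6)

```text
t: 20.7
tcp_pos: [0.5506, -0.2922, 0.0559]
tcp_rot: [0.479, -0.52, 0.52, -0.479]
contact_force: [-0.4, -0.1, 0.8]
grip_width: 0.042
```

Stopped at 42.0 mm: the rubber is held. Firmer grip and lift.

Request:
step_arm(commands=[0.03,0,0,0,0,0,0,0.03,0,0,0,0,0,0,0.03,0,-0.003,0,0,0,0,0.03,0,-0.006,0,0,0,0,0.03,0,-0.012,0,0,0,0,0.03,0,-0.02,0,0,0,0,0.03,0,-0.03,0,0,0,0,0.03,0,-0.03,0,0,0,0,0.03,0,-0.02,0,0,0,0,0.03,0,0,0,0,0,0], grip_force=12)

```text
t: 21.7
tcp_pos: [0.5526, -0.2933, 0.1811]
tcp_rot: [0.479, -0.517, 0.522, -0.48]
contact_force: [-0.2, -0.4, -0.0]
grip_width: 0.0421
```

Run:
```python
from h import *
c=cam('wrist','w10.png'); np.save('w10.npy',c,allow_pickle=True)
s=robot.observe(); print(s['grip_width'],s['contact_force'])
plan([.5455,-.4293,.18],9.1)
h=cv2.cvtColor(c['image'],cv2.COLOR_RGB2HSV)
for v in range(140,330,12): print(v,[tuple(int(x) for x in h[v,u]) for u in (245,262,280,300)])
```

```text
0.04183156141206198 [ 0.16271877  0.61364975 -0.22872144]
turn [ -0.19 -13.74   0.11] tool shift [133.9  -1.1 -27.5] mm; world [  -6. -137.    1.] yaw -4.6 -> 9.1 q6 -0.43 q1 -0.51 tcp [ 0.5515 -0.2927  0.1789]
140 [(75, 2, 240), (14, 119, 116), (60, 1, 232), (19, 132, 230)]
152 [(23, 18, 113), (16, 143, 182), (17, 144, 189), (18, 50, 113)]
164 [(11, 50, 86), (15, 139, 180), (16, 149, 171), (13, 87, 117)]
176 [(14, 63, 81), (16, 140, 157), (19, 152, 237), (12, 69, 125)]
188 [(16, 62, 78), (15, 145, 135), (18, 154, 230), (15, 53, 150)]
200 [(10, 127, 104), (17, 151, 220), (17, 154, 228), (16, 56, 150)]
212 [(19, 124, 144), (19, 138, 172), (20, 142, 176), (18, 143, 164)]
224 [(19, 130, 141), (18, 134, 141), (20, 141, 130), (19, 144, 184)]
236 [(18, 135, 132), (18, 141, 136), (18, 145, 139), (19, 147, 142)]
248 [(18, 136, 141), (18, 143, 134), (18, 147, 149), (18, 143, 146)]
260 [(21, 132, 234), (22, 132, 233), (20, 137, 216), (18, 142, 144)]
272 [(19, 137, 141), (18, 144, 145), (18, 142, 140), (19, 146, 143)]
284 [(22, 129, 236), (22, 130, 233), (21, 137, 230), (19, 143, 139)]
296 [(22, 134, 236), (20, 135, 230), (22, 129, 242), (22, 130, 239)]
308 [(22, 130, 235), (23, 122, 246), (25, 119, 248), (24, 119, 249)]
320 [(23, 124, 245), (24, 121, 247), (24, 126, 245), (24, 118, 249)]
```

Rubber held at 42 mm. Carry to its tray and lower.

Request:
step_arm(commands=[0.03,0,0,0,0,-6.9,0,0.03,0,0,0,0,-6.9,0,0.03,0.022,0,-0.0046,0,0,0,0.03,0.022,0,-0.0046,0,0,0,0.03,0.022,0,-0.0046,0,0,0,0.03,0.022,0,-0.0046,0,0,0,0.03,0.022,0,-0.0046,0,0,0,0.03,0.022,0,-0.0046,0,0,0,0.03,0,0.03,0,0,0,0,0.03,0,0.03,0,0,0,0,0.03,0,0.03,0,0,0,0,0.03,0,0.03,0,0,0,0,0.03,0,0.02,0,0,0,0,0.03,0,0,0,0,0,0,0.03,0,0,0,0,0,0])

```text
t: 23.25
tcp_pos: [0.544, -0.4274, 0.0365]
tcp_rot: [0.538, -0.459, 0.458, -0.538]
contact_force: [0.1, 0.3, -0.7]
grip_width: 0.0416
```

Run:
```python
from h import *
c=cam('wrist','w11.png'); np.save('w11.npy',c,allow_pickle=True)
s=robot.observe(); print(s['grip_width'],s['contact_force'])
plan([.5455,-.4293,-.014],9.1)
cv2.imwrite('pics/w11c.png',cv2.resize(c['image'][100:380,130:410,::-1],None,fx=2,fy=2))
```

```text
0.04224227373460975 [ 0.01508706 -0.61416244 -0.70959347]
turn [-0.04  0.04  0.04] tool shift [ 1.6 51.6  0.6] mm; world [  1.  -2. -52.] yaw 9.1 -> 9.1 q6 -0.84 q1 -0.68 tcp [ 0.5447 -0.4278  0.0376]
```

View pics/w11c.png

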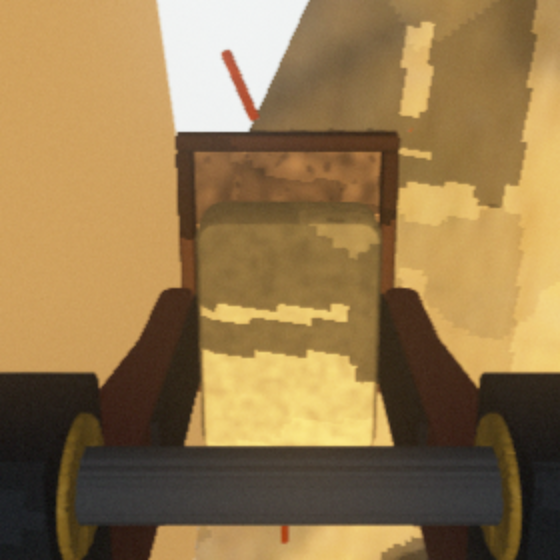

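Rubber held level and squared over its tray (tray centre col 287, rubber 289). Lower.

Request:
step_arm(commands=[0.03,0.0016,0.015,0.0005,0,0,0,0.03,0,0.015,0,0,0,0,0.03,0,0.01,0,0,0,0,0.03,0,0.006,0,0,0,0,0.03,0,0.002,0,0,0,0,0.03,0,0.0,0,0,0,0,0.03,0,0,0,0,0,0])

```text
t: 24.0
tcp_pos: [0.5453, -0.4286, -0.0108]
tcp_rot: [-0.538, 0.458, -0.459, 0.538]
contact_force: [-0.1, -0.2, 0.4]
grip_width: 0.0419
```

Request:
step_arm(commands=[0.03,0,0.002,0,0,0,0,0.03,0,0.002,0,0,0,0,0.03,0,0.001,0,0,0,0,0.03,0,0,0,0,0,0])

```text
t: 24.4
tcp_pos: [0.5449, -0.4283, -0.0163]
tcp_rot: [0.538, -0.459, 0.458, -0.538]
contact_force: [-0.1, 0.6, 0.3]
grip_width: 0.042
```

Request:
step_arm(commands=[0.03,0,0.001,0,0,0,0,0.03,0,0.001,0,0,0,0,0.03,0,0,0,0,0,0])

```text
t: 24.7
tcp_pos: [0.5451, -0.4285, -0.0171]
tcp_rot: [0.538, -0.458, 0.459, -0.538]
contact_force: [-2.6, 1.9, 7.4]
grip_width: 0.0416
```

Contact on the floor. Open a little and rise.

Request:
step_arm(commands=[0.045,0,0,0,0,0,0,0.052,0,0,0,0,0,0,0.052,0,0,0,0,0,0,0.052,0,-0.01,0,0,0,0,0.0878,0,-0.02,0,0,0,0,0.0878,0,-0.03,0,0,0,0,0.0878,0,-0.03,0,0,0,0,0.0878,0,-0.03,0,0,0,0,0.0878,0,-0.04,0,0,0,0,0.0878,0,-0.04,0,0,0,0,0.0878,0,0,0,0,0,0])

```text
t: 25.8
tcp_pos: [0.5483, -0.431, 0.1909]
tcp_rot: [-0.538, 0.454, -0.463, 0.538]
contact_force: [0.1, -0.9, -0.1]
grip_width: 0.0879
```

Run:
```python
from h import *
c=cam('wrist','w12.png'); np.save('w12.npy',c,allow_pickle=True)
# rubber should lie at z=.021: predict
print([tuple(np.round(px(c,[.5455+dx*np.cos(.159)-dy*np.sin(.159),-.4293+dx*np.sin(.159)+dy*np.cos(.159),.021]))) for dx in(-.021,.021) for dy in (-.03,.03)])
im=c['image']; h=cv2.cvtColor(im,cv2.COLOR_RGB2HSV)
u,v=map(int,px(c,[.5455,-.4293,.021])); print(u,v)
print('row',[(x,)+tuple(int(k) for k in h[v,x]) for x in range(u-40,u+41,4)])
# sanding seen in w10 (rubber lifted): red/orange paper edge
plan([.55,-.28,.2],-4.6)
```

```text
[(np.float64(249.0), np.float64(208.0)), (np.float64(248.0), np.float64(149.0)), (np.float64(290.0), np.float64(208.0)), (np.float64(291.0), np.float64(149.0))]
269 179
row [(229, 18, 139, 200), (233, 17, 137, 203), (237, 12, 164, 131), (241, 15, 156, 175), (245, 15, 150, 218), (249, 17, 153, 187), (253, 22, 128, 240), (257, 22, 131, 235), (261, 21, 135, 231), (265, 24, 118, 248), (269, 24, 119, 247), (273, 23, 123, 245), (277, 25, 113, 248), (281, 24, 118, 248), (285, 25, 118, 248), (289, 22, 130, 238), (293, 20, 133, 248), (297, 14, 171, 119), (301, 17, 155, 173), (305, 21, 134, 236), (309, 22, 132, 235)]
turn [-0.36 13.76  0.32] tool shift [-149.7  -12.5   -9. ] mm; world [  3. 150.  13.] yaw 9.2 -> -4.6 q6 -0.84 q1 -0.68 tcp [ 0.547  -0.43    0.1875]
```

Rubber lies between the rims where predicted (cols 250–292, rims at 239 and 299). Now look at the sanding block.

Request:
step_arm(commands=[0.0878,-0.0,-0.006,0,0,7,0,0.0878,0,-0.01,0,0,6.8,0,0.0878,-0.025,-0.006,-0.0015,0,0,0,0.0878,-0.025,-0.006,-0.0015,0,0,0,0.0878,-0.025,-0.006,-0.0015,0,0,0,0.0878,-0.025,-0.006,-0.0015,0,0,0,0.0878,-0.025,-0.006,-0.0015,0,0,0,0.0878,-0.025,-0.006,-0.0015,0,0,0,0.0878,0,0,0,0,0,0,0.0878,0,0,0,0,0,0])

```text
t: 26.85
tcp_pos: [0.5479, -0.2779, 0.2337]
tcp_rot: [-0.48, 0.52, -0.519, 0.48]
contact_force: [-0.9, -0.0, -0.9]
grip_width: 0.088
```

Run:
```python
from h import *
c=cam('wrist','w13.png'); np.save('w13.npy',c,allow_pickle=True); print(state()[1])
u,v=map(int,px(c,[.55,-.292,.077])); print(u,v)
cv2.imwrite('pics/w13c.png',cv2.resize(c['image'][v-75:v+75,u-95:u+105,::-1],None,fx=4,fy=4,interpolation=cv2.INTER_CUBIC)); print('origin',u-95,v-75)
```

```text
[ 0.54788191 -0.27849007  0.23351912]
277 199
origin 182 124
```

View pics/w13c.png

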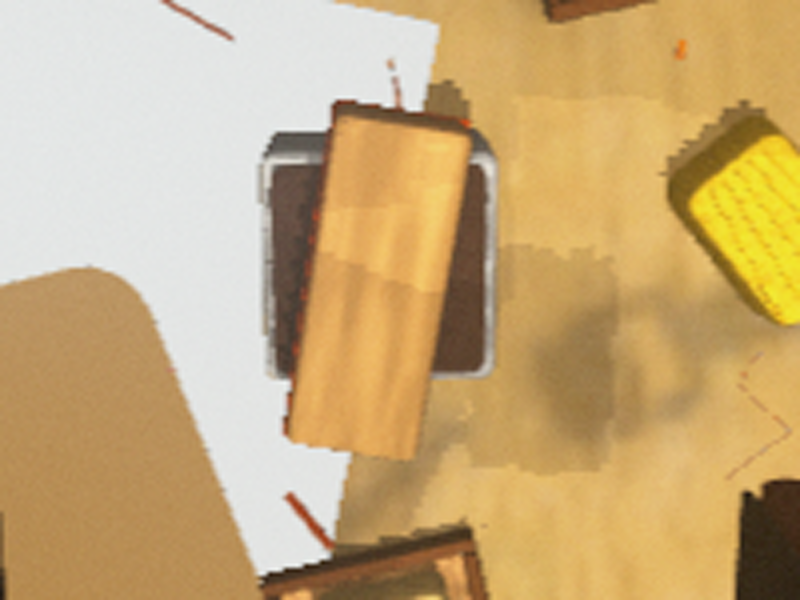

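Sanding block top corners in the crop: (338,112), (472,136), (415,459), (292,440); weight top corners about (264,157), (497,155), (492,376), (270,378).

```bash
cat >> h.py <<'E'
def quad(c,o,pts,z,k=4):
    P=np.array([at(c,o[0]+u/k,o[1]+v/k,z) for u,v in pts])
    m=P.mean(0); L=(P[0]+P[1]-P[2]-P[3])/2; W=(P[1]+P[2]-P[0]-P[3])/2
    aL=np.degrees(np.arctan2(L[1],L[0])); aW=np.degrees(np.arctan2(W[1],W[0]))
    print('centre',m.round(4),'L,W',np.linalg.norm(L).round(4),np.linalg.norm(W).round(4),'aL',aL.round(1),'aW',aW.round(1)); return m,(aL-90+aW)/2
E
python3 - <<'E'
from h import *
c=np.load('w13.npy',allow_pickle=True).item(); o=(182,124)
m,y=quad(c,o,[(338,112),(472,136),(415,459),(292,440)],.077)
quad(c,o,[(264,157),(497,155),(492,376),(270,378)],.05)
plan([m[0],m[1],.034],y)
E
```

```text
centre [ 0.5498 -0.2894  0.077 ] L,W 0.0826 0.0318 aL 76.7 aW -14.3
centre [ 0.5505 -0.2897  0.05  ] L,W 0.0593 0.0596 aL 85.7 aW -4.1
turn [0.04 9.15 0.01] tool shift [ 10.1 199.5   4.5] mm; world [   2.  -11. -200.] yaw -4.6 -> -13.8 q6 -0.41 q1 -0.49 tcp [ 0.5479 -0.2785  0.2335]
```

Request:
step_arm(commands=[0.0878,0.005,0.01,0.0022,0,4.6,0,0.0878,0.005,0.02,0.0022,0,4.6,0,0.0878,0,0.03,0,0,0,0,0.0878,0,0.03,0,0,0,0,0.0878,0,0.03,0,0,0,0,0.0878,0,0.03,0,0,0,0,0.0878,0,0.025,0,0,0,0,0.0878,0,0.015,0,0,0,0,0.0878,0,0.01,0,0,0,0,0.0878,0,0,0,0,0,0,0.0878,0,0,0,0,0,0])

```text
t: 28.0
tcp_pos: [0.5518, -0.2891, 0.0345]
tcp_rot: [0.436, -0.556, 0.557, -0.436]
contact_force: [0.3, -0.3, -0.3]
grip_width: 0.088
```

Run:
```python
from h import *
plan([.5498,-.2894,.032],-14)
```

```text
turn [-0.05  0.15  0.02] tool shift [ 0.8  2.5 -1.9] mm; world [-2. -0. -3.] yaw -13.9 -> -14.0 q6 -0.26 q1 -0.5 tcp [ 0.5518 -0.2891  0.0345]
```

Request:
step_arm(commands=[0.0878,0.001,0.0025,-0.0015,0,0,0,0.0878,0,0,0,0,0,0,0.02,0,0,0,0,0,0,0.02,0,0,0,0,0,0,0.02,0,0,0,0,0,0,0.02,0,0,0,0,0,0,0.02,0,0,0,0,0,0,0.02,0,0,0,0,0,0,0.02,0,0,0,0,0,0,0.02,0,0,0,0,0,0,0.02,0,0,0,0,0,0,0.02,0,0,0,0,0,0], grip_force=15)

```text
t: 29.2
tcp_pos: [0.5496, -0.2892, 0.0313]
tcp_rot: [-0.436, 0.557, -0.557, 0.436]
contact_force: [-0.6, 0.2, -0.1]
grip_width: 0.0335
```

Request:
step_arm(commands=[0.02,0,-0.004,0,0,0,0,0.02,0,-0.01,0,0,0,0,0.02,0,-0.02,0,0,0,0,0.02,0,-0.03,0,0,0,0,0.02,0,-0.016,0,0,0,0,0.02,0,0,0,0,-7,0,0.02,0,0,0,0,-7,0,0.02,0,0,0,0,-7,0,0.02,0,0,0,0,0,0])

```text
t: 30.1
tcp_pos: [0.5497, -0.2893, 0.1118]
tcp_rot: [-0.53, 0.467, -0.468, 0.531]
contact_force: [-0.5, 0.1, -1.2]
grip_width: 0.0342
```

Run:
```python
from h import *
print(robot.observe()['grip_width'])
plan([.6258,-.1728,.11],7.2)
```

```text
0.03415254558513732
turn [-0.02  0.02  0.02] tool shift [-106.     1.8   90.1] mm; world [ 76. 116.  -2.] yaw 7.2 -> 7.2 q6 -0.63 q1 -0.5 tcp [ 0.5497 -0.2893  0.1118]
```

Request:
step_arm(commands=[0.02,-0.01,0,0.0085,0,0,0,0.02,-0.0192,0,0.0163,0,0,0,0.02,-0.0192,0,0.0163,0,0,0,0.02,-0.0192,0,0.0163,0,0,0,0.02,-0.0192,0,0.0163,0,0,0,0.02,-0.0192,0,0.0163,0,0,0,0.02,0,0.02,0,0,0,0,0.02,0,0.03,0,0,0,0,0.02,0,0.03,0,0,0,0,0.02,0,0,0,0,0,0,0.02,0,0,0,0,0,0])

```text
t: 31.2
tcp_pos: [0.6258, -0.1722, 0.0314]
tcp_rot: [0.53, -0.468, 0.468, -0.53]
contact_force: [0.1, -0.6, -0.2]
grip_width: 0.0338
```

Run:
```python
from h import *
c=cam('wrist','w14.png'); np.save('w14.npy',c,allow_pickle=True); print(robot.observe()['grip_width'])
plan([.6258,-.1728,-.0137],7.2)
# far end: tray end wall and block end, symmetric check along a row near the far end of the tray
h=cv2.cvtColor(c['image'],cv2.COLOR_RGB2HSV)
a=np.radians(7.2); X=np.array([np.cos(a),np.sin(a),0]); Y=np.array([-np.sin(a),np.cos(a),0]); C=np.array([.6258,-.1728,0])
print('tray outer corners px',[tuple(np.round(px(c,C+X*i*.030+Y*j*.055+[0,0,.009]))) for i in(-1,1) for j in(-1,1)])
```

```text
0.033602945571985315
turn [-0.06 -0.09  0.02] tool shift [ 0.1 46.1 -0.9] mm; world [ -1.  -0. -46.] yaw 7.1 -> 7.2 q6 -0.41 q1 -0.29 tcp [ 0.6267 -0.1726  0.0324]
tray outer corners px [(np.float64(228.0), np.float64(311.0)), (np.float64(221.0), np.float64(141.0)), (np.float64(320.0), np.float64(310.0)), (np.float64(325.0), np.float64(140.0))]
```

Run:
```python
from h import *
c=np.load('w14.npy',allow_pickle=True).item(); h=cv2.cvtColor(c['image'],cv2.COLOR_RGB2HSV).astype(int)
for v in (150,165,185,205): print(v,' '.join(f'{u}:{h[v,u,0]},{h[v,u,2]}' for u in range(212,336,3)))
for u in (255,272,290): print('col',u,' '.join(f'{v}:{h[v,u,0]},{h[v,u,2]}' for v in range(130,200,3)))
```

```text
150 212:18,179 215:17,183 218:17,187 221:18,152 224:13,101 227:14,99 230:13,101 233:14,96 236:12,100 239:13,99 242:13,101 245:13,101 248:13,100 251:13,98 254:12,101 257:14,94 260:13,100 263:14,96 266:13,96 269:14,102 272:13,102 275:14,100 278:12,99 281:13,100 284:13,96 287:12,99 290:12,106 293:13,103 296:13,105 299:14,103 302:12,103 305:12,102 308:14,101 311:14,102 314:14,101 317:13,101 320:13,101 323:17,132 326:23,248 329:23,248 332:23,248 335:24,248
165 212:17,186 215:18,180 218:18,186 221:18,152 224:13,105 227:12,111 230:14,83 233:16,226 236:16,224 239:15,196 242:15,184 245:15,188 248:15,205 251:16,201 254:15,186 257:16,178 260:15,189 263:15,209 266:16,218 269:15,211 272:15,202 275:16,206 278:15,207 281:15,195 284:15,191 287:16,193 290:16,194 293:16,185 296:16,167 299:15,173 302:15,190 305:16,200 308:16,214 311:16,225 314:15,141 317:13,110 320:13,110 323:15,129 326:18,187 329:18,185 332:18,181 335:18,185
185 212:18,151 215:17,154 218:18,183 221:19,182 224:14,106 227:12,110 230:14,88 233:10,165 236:14,110 239:15,119 242:15,119 245:15,134 248:16,137 251:16,144 254:15,135 257:16,127 
[... 857 characters left out ...]
:16,192 160:15,186 163:16,177 166:15,179 169:16,174 172:14,128 175:9,157 178:16,116 181:16,135 184:16,132 187:16,147 190:16,196 193:16,189 196:16,188 199:16,186
col 272 130:19,184 133:18,186 136:19,184 139:19,186 142:15,77 145:13,119 148:12,111 151:14,139 154:15,186 157:15,187 160:15,196 163:15,202 166:16,200 169:15,192 172:15,137 175:9,164 178:15,113 181:16,123 184:16,134 187:17,152 190:17,193 193:16,194 196:16,195 199:16,195
col 290 130:19,181 133:18,183 136:19,179 139:18,179 142:14,77 145:14,117 148:12,114 151:15,143 154:15,175 157:15,162 160:15,163 163:15,181 166:16,203 169:16,163 172:15,147 175:9,167 178:15,123 181:16,119 184:16,147 187:15,170 190:17,222 193:17,220 196:17,221 199:17,221
```

Tray edges agree with prediction to 1 px and the block is centred over it. Lower.

Request:
step_arm(commands=[0.02,0,0.015,-0.0005,0,0,0,0.02,0,0.015,0,0,0,0,0.02,0,0.009,0,0,0,0,0.02,0,0.004,0,0,0,0,0.02,0,0.001,0,0,0,0,0.02,0,0.0,0,0,0,0,0.02,0,0,0,0,0,0])

```text
t: 31.95
tcp_pos: [0.6256, -0.1731, -0.0122]
tcp_rot: [-0.53, 0.468, -0.468, 0.53]
contact_force: [0.4, 0.6, -0.4]
grip_width: 0.034
```

Request:
step_arm(commands=[0.02,0,0.001,0,0,0,0,0.02,0,0.001,0,0,0,0,0.02,0,0,0,0,0,0])

```text
t: 32.25
tcp_pos: [0.6253, -0.1729, -0.0145]
tcp_rot: [-0.53, 0.468, -0.468, 0.53]
contact_force: [0.5, 0.4, -1.1]
grip_width: 0.0342
```

Request:
step_arm(commands=[0.02,0,0.001,0,0,0,0,0.02,0,0.001,0,0,0,0,0.02,0,0,0,0,0,0])

```text
t: 32.55
tcp_pos: [0.6254, -0.1729, -0.0157]
tcp_rot: [-0.53, 0.468, -0.468, 0.53]
contact_force: [-3.0, 0.3, 7.3]
grip_width: 0.0338
```

Request:
step_arm(commands=[0.038,0,0,0,0,0,0,0.046,0,0,0,0,0,0,0.046,0,0,0,0,0,0,0.046,0,-0.01,0,0,0,0,0.0878,0,-0.02,0,0,0,0,0.0878,0,-0.03,0,0,0,0,0.0878,0,-0.04,0,0,0,0,0.0878,0,-0.04,0,0,0,0,0.0878,0,0,0,0,0,0])

```text
t: 33.45
tcp_pos: [0.6292, -0.1741, 0.1302]
tcp_rot: [-0.529, 0.464, -0.471, 0.532]
contact_force: [0.8, 0.1, -0.6]
grip_width: 0.0827
```

Run:
```python
from h import *
c=cam('wrist','w15.png'); np.save('w15.npy',c,allow_pickle=True)
a=np.radians(7.2); X=np.array([np.cos(a),np.sin(a),0]); Y=np.array([-np.sin(a),np.cos(a),0]); C=np.array([.6258,-.1728,0])
print('pred block top corners',[tuple(np.round(px(c,C+X*i*.017+Y*j*.042+[0,0,.030]))) for i in(-1,1) for j in(-1,1)])
print('pred inside rim',[tuple(np.round(px(c,C+X*i*.025+Y*j*.05+[0,0,.009]))) for i in(-1,1) for j in(-1,1)])
h=cv2.cvtColor(c['image'],cv2.COLOR_RGB2HSV).astype(int)
u,v=map(int,px(c,C+[0,0,.03])); print(u,v)
print(v,' '.join(f'{x}:{h[v,x,0]},{h[v,x,1]},{h[v,x,2]}' for x in range(u-44,u+45,3)))
print('col',u,' '.join(f'{y}:{h[y,u,0]},{h[y,u,1]},{h[y,u,2]}' for y in range(v-75,v+75,4)))
plan([.5505,-.2897,.10],-4.2)
```

```text
pred block top corners [(np.float64(249.0), np.float64(245.0)), (np.float64(247.0), np.float64(145.0)), (np.float64(289.0), np.float64(245.0)), (np.float64(290.0), np.float64(145.0))]
pred inside rim [(np.float64(242.0), np.float64(245.0)), (np.float64(238.0), np.float64(133.0)), (np.float64(296.0), np.float64(245.0)), (np.float64(298.0), np.float64(133.0))]
268 197
197 224:18,139,172 227:18,135,176 230:17,132,180 233:18,134,168 236:14,176,132 239:14,172,108 242:15,158,197 245:15,162,156 248:14,191,151 251:17,162,217 254:17,165,217 257:17,160,225 260:17,164,205 263:17,167,208 266:17,160,228 269:18,167,228 272:17,164,214 275:17,162,213 278:18,156,236 281:20,149,246 284:18,158,234 287:17,163,216 290:15,153,190 293:16,163,207 296:15,162,184 299:13,176,159 302:15,155,143 305:17,135,179 308:17,130,179 311:18,127,177
col 268 122:20,133,230 126:18,144,150 130:14,167,99 134:13,158,92 138:16,159,152 142:15,162,161 146:16,165,127 150:18,158,235 154:18,159,236 158:18,156,236 162:18,155,235 166:19,155,237 170:18,155,239 174:19,153,241 178:19,149,243 182:20,149,244 186:20,152,245 190:20,153,243 194:18,159,229 198:18,157,232 202:18,155,236 206:19,152,236 210:20,148,244 214:20,148,245 218:20,148,244 222:20,148,243 226:19,155,240 230:19,156,237 234:18,158,233 238:18,156,232 242:18,161,230 246:14,165,88 250:13,172,145 254:19,142,215 258:19,139,217 262:19,141,220 266:19,141,221 270:19,143,219
turn [-0.37 11.36  0.12] tool shift [121.5  27.3 -68.3] mm; world [ -77. -116.  -27.] yaw 7.2 -> -4.2 q6 -0.41 q1 -0.29 tcp [ 0.6275 -0.1735  0.1273]
```

Block lies in its tray where predicted (cols 248–289, gaps both sides). Now the weight.

Request:
step_arm(commands=[0.0878,0,0,0,0,5.7,0,0.0878,0,0,0,0,5.7,0,0.0878,0.0203,0,-0.0113,0,0,0,0.0878,0.0203,0,-0.0113,0,0,0,0.0878,0.0203,0,-0.0113,0,0,0,0.0878,0.0203,0,-0.0113,0,0,0,0.0878,0.0203,0,-0.0113,0,0,0,0.0878,0.0203,0,-0.0113,0,0,0,0.0878,0,0.03,0,0,0,0,0.0878,0,0.03,0,0,0,0,0.0878,0,0,0,0,0,0,0.0878,0,0,0,0,0,0])

```text
t: 34.7
tcp_pos: [0.5478, -0.2889, 0.0626]
tcp_rot: [-0.481, 0.519, -0.517, 0.481]
contact_force: [0.4, 0.2, 0.6]
grip_width: 0.0879
```

Run:
```python
from h import *
c=cam('wrist','w16.png'); np.save('w16.npy',c,allow_pickle=True)
plan([.5505,-.2897,-.012],-4.2)
h=cv2.cvtColor(c['image'],cv2.COLOR_RGB2HSV).astype(int)
a=np.radians(-4.2); X=np.array([np.cos(a),np.sin(a),0]); Y=np.array([-np.sin(a),np.cos(a),0]); C=np.array([.5505,-.2897,.05])
print('pred',[tuple(np.round(px(c,C+X*i*.031+Y*j*.031))) for i in(-1,1) for j in(-1,1)])
u,v=map(int,px(c,C)); print(u,v); v-=15
print(v,' '.join(f'{x}:{h[v,x,0]},{h[v,x,1]},{h[v,x,2]}' for x in list(range(u-64,u-40,2))+list(range(u+40,u+66,2))))
print('col',u,' '.join(f'{y}:{h[y,u,0]},{h[y,u,1]},{h[y,u,2]}' for y in range(v-50,v+75,4)))
```

```text
turn [ 0.01 -0.03 -0.01] tool shift [ 0.3 75.7  1.7] mm; world [  2.  -0. -76.] yaw -4.2 -> -4.2 q6 -0.43 q1 -0.5 tcp [ 0.5488 -0.2893  0.0637]
pred [(np.float64(227.0), np.float64(284.0)), (np.float64(224.0), np.float64(185.0)), (np.float64(329.0), np.float64(284.0)), (np.float64(333.0), np.float64(185.0))]
278 236
221 214:75,2,239 216:90,2,239 218:100,3,239 220:80,3,239 222:90,2,239 224:40,4,204 226:15,14,150 228:20,18,129 230:9,26,69 232:0,25,70 234:9,38,68 236:17,26,68 318:12,123,60 320:17,116,55 322:18,115,53 324:12,134,57 326:15,35,103 328:19,47,93 330:18,141,202 332:19,139,215 334:19,139,217 336:19,139,215 338:19,137,217 340:19,138,214 342:19,136,216
col 278 171:75,2,232 175:24,15,87 179:0,11,94 183:30,18,97 187:26,14,124 191:13,72,64 195:11,77,63 199:10,75,61 203:9,104,86 207:9,100,87 211:3,60,51 215:11,79,45 219:14,79,55 223:10,99,75 227:8,94,76 231:7,99,75 235:9,109,77 239:7,107,74 243:9,101,78 247:9,102,80 251:11,104,83 255:9,110,81 259:10,111,83 263:11,101,81 267:10,101,86 271:12,101,86 275:9,103,87 279:11,96,82 283:18,124,199 287:17,119,208 291:18,128,210 295:18,126,210
```

Weight edges match prediction within 1–2 px. Descend and grip.

Request:
step_arm(commands=[0.0878,0,0.02,0.001,0,0,0,0.0878,0,0.025,0,0,0,0,0.0878,0,0.02,0,0,0,0,0.0878,0,0.01,0,0,0,0,0.0878,0,0,0,0,0,0,0.05,0,0,0,0,0,0,0.05,0,0,0,0,0,0,0.05,0,0,0,0,0,0,0.05,0,0,0,0,0,0,0.05,0,0,0,0,0,0,0.05,0,0,0,0,0,0,0.05,0,0,0,0,0,0], grip_force=45)

```text
t: 35.95
tcp_pos: [0.5498, -0.2896, -0.0108]
tcp_rot: [0.481, -0.518, 0.518, -0.481]
contact_force: [-1.5, -0.5, 6.1]
grip_width: 0.0616
```

Request:
step_arm(commands=[0.05,0,-0.003,0,0,0,0,0.05,0,-0.005,0,0,0,0,0.05,0,-0.01,0,0,0,0,0.05,0,-0.02,0,0,0,0,0.05,0,-0.02,0,0,0,0,0.05,0,-0.02,0,0,0,0,0.05,0,-0.02,0,0,0,0,0.05,0,0,0,0,0,0])

```text
t: 36.75
tcp_pos: [0.5514, -0.2904, 0.0894]
tcp_rot: [0.481, -0.516, 0.52, -0.482]
contact_force: [0.3, -0.6, -8.0]
grip_width: 0.0616
```

Run:
```python
from h import *
s=robot.observe(); print(s['grip_width'],s['contact_force'])
plan([.60,.20,.09],3.5)
```

```text
0.06163950309220062 [ 0.25913402 -0.55551426 -8.04028174]
turn [-0.27 -7.74  0.14] tool shift [-486.5   -0.6   78.4] mm; world [ 49. 490.   1.] yaw -4.2 -> 3.5 q6 -0.43 q1 -0.5 tcp [ 0.5514 -0.2904  0.0894]
```

Weight lifted (8 N). Carry over, passing well above the spool, and stop short of the tray for a look.

Request:
step_arm(commands=[0.05,-0.01,0,0.002,0,-7.7,0,0.05,-0.02,0,0.003,0,0,0,0.05,-0.029,0,0.005,0,0,0,0.05,-0.029,0,0.005,0,0,0,0.05,-0.029,0,0.005,0,0,0,0.05,-0.029,0,0.005,0,0,0,0.05,-0.029,0,0.005,0,0,0,0.05,-0.029,0,0.005,0,0,0,0.05,-0.029,0,0.005,0,0,0,0.05,-0.029,0,0.005,0,0,0,0.05,-0.029,0,0.005,0,0,0,0.05,-0.029,0,0.005,0,0,0,0.05,-0.029,0,0.005,0,0,0,0.05,-0.029,0,0.005,0,0,0,0.05,-0.029,0,0.005,0,0,0,0.05,-0.029,0,0.005,0,0,0,0.05,0,0,0,0,0,0,0.05,0,0,0,0,0,0])

```text
t: 38.55
tcp_pos: [0.5986, 0.1504, 0.0853]
tcp_rot: [0.516, -0.485, 0.484, -0.515]
contact_force: [-0.8, -0.3, -9.2]
grip_width: 0.0621
```

```bash
cat > m2.py <<'E'
from h import *
c=cam('wrist','w17.png'); np.save('w17.npy',c,allow_pickle=True)
print(robot.observe()['grip_width'],state()[1])
C=np.array([.637,.232,.009]); u,v=map(int,px(c,C)); print(u,v)
K=np.array([px(c,C+[i*.06,j*.06,0]) for i in(-1,1) for j in(-1,1)]).astype(int)
u0,v0=np.maximum(K.min(0),0); u1,v1=np.minimum(K.max(0),[559,419]); print(u0,v0,u1,v1)
P=blob(c,u0,v0,u1,v1,.009,(0,60,30),(16,255,175))
# per-side edge fits on the outline: use points of the rectangle's 4 sides
h=cv2.cvtColor(c['image'],cv2.COLOR_RGB2HSV)
m=cv2.inRange(h[v0:v1,u0:u1],(0,60,30),(16,255,175)); cv2.imwrite('pics/m17.png',m)
for y in range(0,m.shape[0],6): print(''.join('#' if k else '.' for k in m[y,::3]))
E
python3 m2.py
```

```text
0.06179281251973905 [0.5985558  0.14969307 0.08538464]
335 98
246 0 436 187
rect centre 638.8 228.7 size 86.8 84.2 long-side yaw 3.6 centroid 637.5 228.7
##..............................................................
................................................................
................................................................
................................................................
................................................................
................................................................
................................................................
..........#........................................#............
..........#.#.....................................##............
..........#.#.....................................##............
..........###.....................................##............
..........###.....................................#.............
..........###.....................................#.............
..........###.....................................#.............
..........###.......................
[... 433 characters left out ...]
..................................##..............
........#.#####.............##..................#...............
..........###..##...........#...................#...............
..........###..#..#.............................#...............
..........###..............#....................#...............
..........########################################..............
...........#.....###########.###########.......#................
................................................................
................................................................
................................................................
......##.#.##...................................................
```

Run:
```python
from h import *
c=np.load('w17.npy',allow_pickle=True).item(); h=cv2.cvtColor(c['image'],cv2.COLOR_RGB2HSV).astype(int)
for x in (310,340,370): print('col',x,' '.join(f'{y}:{h[y,x,0]},{h[y,x,2]}' for y in list(range(24,56,2))+list(range(146,172,2))))
for y in (70,100,130): print('row',y,' '.join(f'{x}:{h[y,x,0]},{h[y,x,2]}' for x in list(range(268,290,2))+list(range(384,410,2))))
```

```text
col 310 24:25,253 26:25,253 28:25,253 30:17,211 32:13,166 34:13,183 36:12,189 38:12,161 40:14,160 42:26,255 44:24,254 46:25,254 48:25,255 50:25,255 52:25,255 54:25,254 146:15,193 148:16,208 150:16,211 152:16,215 154:15,204 156:12,99 158:13,114 160:14,107 162:15,113 164:18,186 166:18,186 168:17,179 170:18,184
col 340 24:25,253 26:25,253 28:25,253 30:24,252 32:13,168 34:13,188 36:12,191 38:12,167 40:13,148 42:22,253 44:19,246 46:18,244 48:23,254 50:24,254 52:24,254 54:23,253 146:15,186 148:16,192 150:15,203 152:16,208 154:15,194 156:12,109 158:11,122 160:12,117 162:12,117 164:18,190 166:17,191 168:24,250 170:23,250
col 370 24:26,253 26:25,254 28:25,254 30:21,245 32:13,169 34:13,188 36:13,194 38:13,170 40:13,145 42:20,251 44:23,253 46:21,252 48:19,249 50:19,248 52:20,250 54:21,251 146:25,255 148:24,254 150:18,242 152:19,248 154:23,253 156:13,123 158:13,173 160:13,175 162:15,179 164:24,251 166:24,251 168:24,251 170:24,251
row 70 268:17,169 270:18,176 272:17,172 274:17,178 276:15,123 278:12,117 280:12,121 282:12,163 284:19,247 286:15,200 288:16,192 384:22,252 386:22,253 388:23,254 390:23,253 392:23,253 394:17,236 396:12,113 398:13,167 400:13,189 402:13,188 404:18,236 406:24,251 408:24,251
row 100 268:17,171 270:18,168 272:17,175 274:18,156 276:15,115 278:13,112 280:12,114 282:13,112 284:16,202 286:16,215 288:17,230 384:25,255 386:27,255 388:28,255 390:28,255 392:17,226 394:12,122 396:12,182 398:13,189 400:13,186 402:24,251 404:24,251 406:24,251 408:24,251
row 130 268:17,167 270:17,163 272:16,169 274:17,156 276:14,96 278:14,109 280:13,107 282:14,98 284:14,148 286:15,160 288:15,180 384:23,254 386:22,253 388:18,243 390:14,120 392:12,139 394:13,190 396:13,186 398:16,209 400:24,251 402:24,251 404:24,251 406:24,251 408:24,251
```

Run:
```python
from h import *
c=np.load('w17.npy',allow_pickle=True).item()
m,y=quad(c,(0,0),[(275,30.7),(406,30.7),(396,163.2),(275,163.2)],.009,1); print(y)
plan([m[0],m[1],.06],y)
```

```text
centre [0.6385 0.2308 0.009 ] L,W 0.0887 0.088 aL 93.9 aW 3.5
3.7322890294579834
turn [ 0.11 -0.24  0.03] tool shift [-78.4  25.4  45.2] mm; world [ 40.  81. -25.] yaw 3.5 -> 3.7 q6 0.17 q1 0.23 tcp [0.5986 0.1497 0.0854]
```

Tray centre (0.6385, 0.2308), outline 88.7 × 88.0 mm as nominal; yaw 3.7°. Move over and lower.

Request:
step_arm(commands=[0.05,-0.01,0,0.006,0,-0.2,0,0.05,-0.02,0,0.012,0,0,0,0.05,-0.02,0,0.012,0,0,0,0.05,-0.02,0,0.01,0,0,0,0.05,-0.008,0,0.005,0,0,0,0.05,0,0.01,0,0,0,0,0.05,0,0.02,0,0,0,0,0.05,0,0.02,0,0,0,0,0.05,0,0.02,0,0,0,0,0.05,0,0.008,0,0,0,0,0.05,0,0,0,0,0,0,0.05,0,0,0,0,0,0])

```text
t: 39.8
tcp_pos: [0.6398, 0.2303, 0.0087]
tcp_rot: [-0.516, 0.484, -0.484, 0.516]
contact_force: [-0.4, 0.4, -8.6]
grip_width: 0.0616
```

Run:
```python
from h import *
plan([.638,.2305,-.005],3.7); print(robot.observe()['grip_width'])
c=cam('wrist','w18.png'); h=cv2.cvtColor(c['image'],cv2.COLOR_RGB2HSV).astype(int)
a=np.radians(3.7); X=np.array([np.cos(a),np.sin(a),0]); Y=np.array([-np.sin(a),np.cos(a),0]); C=np.array([.6385,.2308,.009])
print('outer',[tuple(np.round(px(c,C+X*i*.044+Y*j*.044))) for i in(-1,1) for j in(-1,1)])
W=np.array([.638,.2305,state()[1][2]+.0108+.05]); print('weight top',[tuple(np.round(px(c,W+X*i*.031+Y*j*.031))) for i in(-1,1) for j in(-1,1)])
for y in (165,180,200,220): print(y,' '.join(f'{x}:{h[y,x,0]},{h[y,x,2]}' for x in list(range(185,240,3))+list(range(310,370,3))))
for x in (260,280): print('col',x,' '.join(f'{y}:{h[y,x,0]},{h[y,x,2]}' for y in range(110,300,4)))
```

```text
turn [-0.02 -0.07 -0.  ] tool shift [-0.3 13.7 -1.7] mm; world [ -2.   0. -14.] yaw 3.6 -> 3.7 q6 0.26 q1 0.33 tcp [0.6398 0.2303 0.0087]
0.061621654296894
outer [(np.float64(197.0), np.float64(313.0)), (np.float64(187.0), np.float64(163.0)), (np.float64(346.0), np.float64(313.0)), (np.float64(355.0), np.float64(163.0))]
weight top [(np.float64(195.0), np.float64(365.0)), (np.float64(185.0), np.float64(223.0)), (np.float64(344.0), np.float64(364.0)), (np.float64(352.0), np.float64(223.0))]
165 185:18,174 188:18,173 191:14,107 194:13,109 197:13,107 200:14,109 203:12,109 206:14,109 209:13,107 212:13,109 215:13,110 218:13,112 221:12,109 224:13,111 227:12,106 230:13,104 233:12,100 236:14,100 239:13,98 310:15,100 313:13,99 316:14,95 319:14,100 322:13,99 325:13,102 328:12,102 331:13,101 334:14,104 337:13,101 340:13,100 343:12,101 346:14,98 349:12,100 352:13,100 355:12,99 358:17,187 361:18,188 364:18,188 367:18,188
180 185:18,172 188:18,171 191:14,97 194:12,105 197:13,97 200:17,62 203:15,180 206:15,192 209:16,211 212:17,219 215:16,218 218:15,202 221:15,200 224:15,210 227:15,205 230:16,220 2
[... 1415 characters left out ...]
,102 222:16,122 226:18,147 230:21,150 234:11,59 238:11,55 242:9,55 246:9,52 250:9,55 254:10,53 258:9,54 262:12,54 266:5,48 270:9,49 274:10,48 278:7,52 282:9,49 286:9,55 290:10,50 294:10,54 298:9,93
col 280 110:18,183 114:19,183 118:19,180 122:18,179 126:19,180 130:18,177 134:19,179 138:18,179 142:18,177 146:18,179 150:19,174 154:18,178 158:17,177 162:15,67 166:13,99 170:13,92 174:15,183 178:16,207 182:16,217 186:15,199 190:15,193 194:15,162 198:13,100 202:13,86 206:14,109 210:19,109 214:10,93 218:13,111 222:21,136 226:34,149 230:21,157 234:13,58 238:9,58 242:10,56 246:7,57 250:7,51 254:8,58 258:10,52 262:6,51 266:5,56 270:8,55 274:8,49 278:10,47 282:2,52 286:14,52 290:8,56 294:8,53 298:10,92
```

Weight bottom (211–335) is centred between the tray walls (201–344) as it stands, so straight down.

Request:
step_arm(commands=[0.05,0,0.006,0,0,0,0,0.05,0,0.004,0,0,0,0,0.05,0,0.002,0,0,0,0,0.05,0,0.001,0,0,0,0,0.05,0,0.001,0,0,0,0,0.05,0,0,0,0,0,0,0.05,0,0,0,0,0,0])

```text
t: 40.55
tcp_pos: [0.6396, 0.2308, -0.0056]
tcp_rot: [-0.516, 0.484, -0.484, 0.516]
contact_force: [-0.7, -0.2, -8.1]
grip_width: 0.0616
```

Request:
step_arm(commands=[0.05,0,0.001,0,0,0,0,0.05,0,0.001,0,0,0,0,0.05,0,0.0005,0,0,0,0,0.05,0,0,0,0,0,0])

```text
t: 40.95
tcp_pos: [0.6396, 0.2308, -0.0077]
tcp_rot: [-0.516, 0.484, -0.484, 0.516]
contact_force: [-1.5, -0.7, -3.6]
grip_width: 0.0619
```

Request:
step_arm(commands=[0.05,0,0.0005,0,0,0,0,0.07,0,0,0,0,0,0,0.08,0,0,0,0,0,0,0.0878,0,0,0,0,0,0,0.0878,0,-0.01,0,0,0,0,0.0878,0,-0.02,0,0,0,0,0.0878,0,-0.03,0,0,0,0,0.0878,0,-0.04,0,0,0,0,0.0878,0,-0.04,0,0,0,0,0.0878,0,-0.04,0,0,0,0,0.0878,0,-0.04,0,0,0,0,0.0878,0,0,0,0,0,0])

```text
t: 42.15
tcp_pos: [0.6432, 0.232, 0.2193]
tcp_rot: [-0.512, 0.482, -0.486, 0.519]
contact_force: [0.2, 1.0, 0.1]
grip_width: 0.0875
```

Run:
```python
from h import *
c=cam('wrist','w19.png'); np.save('w19.npy',c,allow_pickle=True); print(state()[1],robot.observe()['contact_force'])
h=cv2.cvtColor(c['image'],cv2.COLOR_RGB2HSV).astype(int)
a=np.radians(3.7); X=np.array([np.cos(a),np.sin(a),0]); Y=np.array([-np.sin(a),np.cos(a),0]); C=np.array([.639,.2308,0])
f=lambda z,r:[tuple(float(k) for k in np.round(px(c,C+[0,0,z]+X*i*r+Y*j*r))) for i in(-1,1) for j in(-1,1)]
print('inner rim',f(.009,.039)); print('weight top',f(.053,.031))
u,v=map(int,px(c,C+[0,0,.05])); 
print(v,' '.join(f'{x}:{h[v,x,0]},{h[v,x,1]},{h[v,x,2]}' for x in list(range(u-62,u-28,2))+list(range(u+28,u+64,2))))
print('col',u,' '.join(f'{y}:{h[y,u,0]},{h[y,u,1]},{h[y,u,2]}' for y in range(v-66,v+66,4)))
# scene view: all destinations
s=cam('scene','s_end.png'); hs=cv2.cvtColor(s['image'],cv2.COLOR_RGB2HSV).astype(int)
for n,p in [('spool top',[.6465,.0838,.059]),('rubber top',[.5455,-.4293,.021]),('sand top',[.6258,-.1728,.03]),('weight top',[.639,.2308,.053])]:
    U,V=map(int,np.round(px(s,p))); print(n,U,V,hs[V,U])
t=cam('top','t_end.png')
```

```text
[0.64159631 0.23143421 0.21592129] [ 1.16605714  0.47602738 -0.63481996]
inner rim [(234.0, 211.0), (232.0, 142.0), (302.0, 211.0), (304.0, 142.0)]
weight top [(237.0, 215.0), (235.0, 154.0), (298.0, 215.0), (299.0, 154.0)]
184 205:19,150,216 207:18,150,216 209:19,148,217 211:18,150,219 213:19,145,220 215:19,149,219 217:19,154,214 219:19,153,212 221:19,155,209 223:19,147,214 225:18,144,214 227:19,150,213 229:14,174,126 231:13,171,119 233:16,164,162 235:16,156,226 237:15,117,133 295:11,125,94 297:16,30,178 299:15,102,207 301:16,155,221 303:13,176,107 305:13,177,138 307:17,147,194 309:20,137,235 311:20,140,231 313:21,137,236 315:21,135,239 317:21,135,240 319:22,137,237 321:21,133,238 323:22,133,239 325:21,132,239 327:21,140,237 329:21,129,240
col 267 118:19,146,224 122:19,150,224 126:19,144,226 130:19,142,226 134:19,147,219 138:14,168,88 142:15,159,154 146:15,157,164 150:19,59,91 154:16,27,141 158:12,133,94 162:12,126,93 166:11,123,95 170:10,129,93 174:13,133,96 178:11,126,95 182:11,125,94 186:11,127,86 190:12,134,84 194:12,135,87 198:14,127,86 202:12,125,90 206:13,130,88 210:13,127,90 214:15,76,161 218:18,149,217 222:19,144,221 226:19,145,224 230:19,140,226 234:19,146,218 238:18,147,217 242:18,151,213 246:19,149,214
spool top 266 200 [ 18 103 119]
rubber top 355 324 [ 20  80 213]
sand top 313 253 [ 17 100 201]
weight top 239 180 [ 8 85 78]
```

Run:
```python
from h import *
s=cv2.imread('pics/s_end.png'); s0=cv2.imread('pics/scene0.png'); c=robot.camera('scene')
u,v=map(int,px(c,[.646,.084,.03])); a=cv2.imread('pics/w6c.png')[:,300:]
b=cv2.resize(s[v-25:v+25,u-25:u+25],(300,300)); print('spool crop diff mean',np.abs(a.astype(int)-b).mean(1).mean().round(1),'corr',np.corrcoef(a.ravel(),b.ravel())[0,1].round(3))
d=np.abs(a.astype(int)-b).max(2)[::6,::6]
for r in d[::2]: print(''.join('#' if k>40 else '.' for k in r))
for n,p in [('wax',[.663,-.293,.02]),('roller',[.771,.157,.01])]:
    U,V=map(int,px(c,p)); T=s0[V-14:V+14,U-14:U+14]; r=cv2.matchTemplate(s[V-24:V+24,U-24:U+24],T,cv2.TM_CCOEFF_NORMED); _,sc,_,l=cv2.minMaxLoc(r); print(n,round(sc,3),l[0]-10,l[1]-10)
```

```text
spool crop diff mean 12.1 corr 0.913
..#######.........................................
###.##..##........................................
##.########.......................................
####...###........................................
..................................................
.........##.......................................
..................................................
..................................................
..................................................
#....#............................................
..................................................
##................................................
##................................................
##................................................
##................................................
#..##.............................................
######............................................
#######...........................................
######............................................
######............................................
..................................................
..................................................
..................................................
..................................................
..................................................
wax 0.999 0 0
roller 0.998 0 0
```

Spool pixels are unchanged since placing, and the wax and roller have not moved. Handing in.

```bash
python3 -c "
from rig import robot
print(robot.hand_in())"
```

```text
the job is handed in; nothing more can be done
None
```

I took the pile apart from the top and put each of the four things in its own place, then handed the job in at about 42 s with the gripper open and clear. No verdict was reported.

**Last checks**
- **Spool:** it stands upright and centred on the stand. Its part of the scene picture had not changed since I set it down, including after the weight was carried over it.
- **Rubber:** camera profiles show it lying between the walls of its tray.
- **Sanding block and weight:** both lie in their trays within about 1–2 mm of where I planned, with room on the sides I checked.
- **Wax and roller:** they matched the first picture with no shift.

**What went wrong or disagreed**
- **Two missed grasps:** my first two grasps of the rubber closed on air, so the rubber stayed on the pile and nothing was disturbed. In the wrist camera the fingertips stood about 30 mm higher than the reported TCP height and `tips_ahead` imply. I corrected for that from then on.
- **Shallow spool grip:** because of the same offset, I held the spool only by its upper few millimetres. It still went down upright.
- **Weight tray position:** the two measurements of it differed by about 2 mm, so I centred the weight from the close view instead.
- **No final picture viewed:** I had used up all 16 pictures, so the last checks were made on pixel values.

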